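# Set out framed prints for a client viewing

## Task

Get the desk ready for a client viewing. First put the dust brush and the grey whiteboard eraser away, lying in the blue tray; then unhook every framed print from the hanging rail and stand it in the display ledge centred behind the tab of its own colour, leaning on the back rest with its picture facing out over the tab; when all prints stand there, push the lamp's lever fully over to on. Leave everything else on the desk where it is.

Things in the scene. Friction and masses are not known exactly. Their poses are not given: they have to be found in the camera images.
- rack: fixed hanging rail, wood and steel: a steel bar 10 mm thick (its x), 400 mm long (its y), top edge 116 mm above the desk, and a wooden spacer bar below it, between two posts 130 mm tall at y = +-200 mm. Origin on the desk under the middle of the bar; x points away from the robot, the side on which the prints hang
- ledge: fixed wooden ledge 380 mm long (its y): a trough with floor 24 mm deep, front lip 8 mm high on +x, back rest 46 mm high, 8 mm thick on -x (robot's side). Floor meets back rest squarely in a crease 75 mm above the desk; all tipped back 0.26 rad: the rest leans up and towards -x, the floor rises towards +x. Origin on the desk under mid-crease; x points away from the robot, z up
- tab_red: red colour tab, 50 mm wide, 22 mm tall, fixed on the ledge's front lip. Its origin is not on the tab itself but on the ledge's crease (where floor and back rest meet) straight behind the tab's middle; x, y, z axes as the ledge's (z vertical, y along the ledge). Tabs are 88 mm apart; their order changes
- tab_yellow: yellow colour tab, 50 mm wide, 22 mm tall, fixed on the ledge's front lip. Its origin is not on the tab itself but on the ledge's crease (where floor and back rest meet) straight behind the tab's middle; x, y, z axes as the ledge's (z vertical, y along the ledge). Tabs are 88 mm apart; their order changes
- tab_blue: blue colour tab, 50 mm wide, 22 mm tall, fixed on the ledge's front lip. Its origin is not on the tab itself but on the ledge's crease (where floor and back rest meet) straight behind the tab's middle; x, y, z axes as the ledge's (z vertical, y along the ledge). Tabs are 88 mm apart; their order changes
- tab_white: white colour tab, 50 mm wide, 22 mm tall, fixed on the ledge's front lip. Its origin is not on the tab itself but on the ledge's crease (where floor and back rest meet) straight behind the tab's middle; x, y, z axes as the ledge's (z vertical, y along the ledge). Tabs are 88 mm apart; their order changes
- print_red: print, red frame, may be absent: panel 12 mm thick (x), 70 wide (y), 120 tall (z), 110 to 225 g. Origin mid lower edge; +x picture side, +z up. Steel hook on its back (-x): arm 66 to 72 mm up, lip behind a 12 mm gap, hanging down to 54 mm. Starts hung on the rack's bar, lower edge 50 mm above desk; must rise over 13 mm, then move off to rack +x. Upper 45 mm free for fingers
- red_hook (a point): middle of the hook on the back of the red print, 20 mm behind the panel's mid-plane (-x), 66 mm above its lower edge
- print_yellow: print, yellow frame, may be absent: panel 12 mm thick (x), 70 wide (y), 120 tall (z), 110 to 225 g. Origin mid lower edge; +x picture side, +z up. Steel hook on its back (-x): arm 66 to 72 mm up, lip behind a 12 mm gap, hanging down to 54 mm. Starts hung on the rack's bar, lower edge 50 mm above desk; must rise over 13 mm, then move off to rack +x. Upper 45 mm free for fingers
- yellow_hook (a point): middle of the hook on the back of the yellow print, 20 mm behind the panel's mid-plane (-x), 66 mm above its lower edge
- print_blue: print, blue frame, may be absent: panel 12 mm thick (x), 70 wide (y), 120 tall (z), 110 to 225 g. Origin mid lower edge; +x picture side, +z up. Steel hook on its back (-x): arm 66 to 72 mm up, lip behind a 12 mm gap, hanging down to 54 mm. Starts hung on the rack's bar, lower edge 50 mm above desk; must rise over 13 mm, then move off to rack +x. Upper 45 mm free for fingers
- blue_hook (a point): middle of the hook on the back of the blue print, 20 mm behind the panel's mid-plane (-x), 66 mm above its lower edge
- print_white: print, white frame, may be absent: panel 12 mm thick (x), 70 wide (y), 120 tall (z), 110 to 225 g. Origin mid lower edge; +x picture side, +z up. Steel hook on its back (-x): arm 66 to 72 mm up, lip behind a 12 mm gap, hanging down to 54 mm. Starts hung on the rack's bar, lower edge 50 mm above desk; must rise over 13 mm, then move off to rack +x. Upper 45 mm free for fingers
- white_hook (a point): middle of the hook on the back of the white print, 20 mm behind the panel's mid-plane (-x), 66 mm above its lower edge
- tray: fixed blue open tray, 170 mm (its x) by 210 mm (its y), 25 mm high, walls and floor 5 mm thick. Origin under its centre
- brush: dust brush lying flat, 150 mm long along its x, 18 mm high (20 with the bristle pad): wooden handle 20 mm wide from x = -75 to +20 mm, black head 32 mm wide from +20 to +75 mm. Origin at mid-length on the underside. 70 g
- switch (a joint): the desk lamp's toggle lever: 0 = off (leaning towards its base's -x, 0.35 rad before upright), 0.7 = fully on, at its stop (0.35 rad past upright); light friction (1 N at the tip), stays where it is left. Push the ball along its arc, which rises to upright and then sinks: finger pads grip the ball and can jam if driven dead level
- switch_base: white block 70 x 50 x 25 mm that carries the lever, fixed; origin under its centre, directly below the lever's pivot, which is 22 mm above the desk; the lever ends in an orange ball, 26 mm across, centred 80 mm from the pivot, and swings from its -x to its +x
- mug: white mug, 76 mm across, 90 mm tall; origin at the centre of its underside; not part of the job
- lens: black camera lens standing up, 72 mm across, 75 mm tall; origin at the centre of its underside; not part of the job
- mouse: computer mouse, 105 x 60 x 32 mm; origin at the centre of its underside; not part of the job
- glass: drinking glass, 70 mm across, 115 mm tall; origin at the centre of its underside; not part of the job
- eraser: grey whiteboard eraser, lying flat, 110 mm long (its x), 50 wide, 30 high, 80 g; origin at the centre of its underside

How it is judged:
By the outcome, as a careful person would: the job done as asked, in the order asked, and still so for the second after the job is handed in, with the robot touching nothing.
Of print_red, print_yellow, print_blue, print_white only 2 to 4 are there at a start; the rules pass over those that are not, and their reading is None.
At some moment in a run one of brush, eraser may be knocked a few centimetres aside while the robot is not near it.
It also fails if it takes over 210 s, if anything falls off the work surface, if the arm or the gripper's body presses on something with over 40 N, if the wrist force passes 120 N, or if a joint passes its speed limit or range.

## Robot

A 6-joint arm with a two-finger parallel gripper is mounted at the origin on the work surface. World frame = base frame: x ahead of the robot, y to its left, z up, the work surface at z = 0. Lengths are in m, angles in rad, forces in N, time in s.
With the tool pointing down it reaches from about 0.35 to 0.975 m from the base axis. Payload 4.9 kg.
Tool frame: the origin (TCP) lies at the very end of the fingers, on their centre line; the grasp point (between the pads) lies 19 mm behind it; z points along the fingers, y is the line along which they close (so a half turn about z gives the same grasp; the last joint's range is limited). The gripper opens to 85 mm and grips with 20 to 120 N. Pads are 22 mm wide; open, the fingers measure 114 mm over their backs; the gripper's body (76 mm by 85 mm) begins 54 mm behind the grasp point. The pads swing forward as they close: fully open they stand 13 mm farther back than shut.
Start: joints at [1.066, 0.053, 1.613, -0, 1.476, -0.119], TCP at [0.235, 0.579, 0.231] pointing down, gripper open.
Joint ranges: [-3.01, 3.01], [-1.01, 2.22], [0.06, 2.58], [-1.02, 4.17], [0.09, 2.62], [-3.14, 3.14]. Speed limits (rad/s): [2.57, 2.57, 3.14, 3.14, 3.14, 3.14].

## Interface

Orientations are given as a unit quaternion [w, x, y, z].
In Python, from plant import manip gives the robot as it stands.
- The arm moves only by the tool send_rows, never from a script. Its argument "increments" is a list of rows, each an object of numbers: "claw": the closure, from -1 (fully open) to 1 (shut); "dx", "dy", "dz": the shift along the tool's x, y, z in units of 0.5 m (1.0 is 0.5 m); "yaw": the turn about the tool's z in units of 1.5 rad (1.0 is 1.5 rad). A call has 1 to 20 rows; each row is the pose to reach, as a shift and turn from the pose commanded when the call began, along the tool's axes at that moment; what a row does not reach only later rows make up. A row lasts 1/8 s, in which the tool goes at most 62.5 mm and 10.7 degrees, less where a joint would pass 70% of its speed; a pose out of reach is approached as far as the arm can. A call with a number of a shift or a turn outside -1 to 1 is refused whole. A call with a gripper value outside its range is refused whole. The fingers move at their own pace and stop on an object; the grip force is fixed at half the most. Time passes only in rows, so rows that repeat a pose let the fingers close. It gives the time, the measured TCP pose, the force, the opening and the grip force at its end, in the units of the state.
- manip.state(): the state, without advancing time (a new reading comes with each control period).
- manip.grab_frame(name): name is "scene" or "top"; returns the picture (420x560x3 uint8, red, green, blue); there is no depth.
- manip.camera_params(name): a dict with "camera_matrix" (3x3 intrinsics, pixels), "k1" (the pictures are not rectified: a ray, as slopes to the right and down, at radius r is drawn at 1 + k1 r^2 times it, then the intrinsics apply), "extrinsics" (4x4, takes a point from world to camera coordinates). Camera axes: x right, y down, z forward; pixel columns grow to the right and rows downward; lengths in m; the calibration is good to about 2 mm. A picture is of the moment at which its call begins. camera_params takes no time and is no camera call.
- manip.job_done(): hands the job in; it is judged then, once.
The state is a dict: "time": time; "joint_pos": joint angles; "joint_vel": joint speeds; "joint_efforts": joint torques, N m; "tool_pos": TCP position; "tool_rot": TCP orientation; "contact_force": force on the tool from outside, world axes, zero at the start; "ft_torque": the same for the moment, N m; "gripper_width": opening from 0.0 (shut) to 1.0 (fully open); "grasp_force": force on a finger pad.
Only numpy, scipy, OpenCV 4.12 (cv2) and the standard library are available. Lean on these libraries where they do the work, as an engineer would, in place of code of your own. Each camera call takes 0.05 s, during which the arm holds its last target. There are 200 camera calls.

## Working session

There is one attempt and no reset: what is moved stays moved. The work goes in short steps, Python scripts to look and compute and a tool call to move; the robot and the scene stay as the last step left them, time stands still between calls to the robot, and variables do not carry over. Pictures are saved under pics/ and viewed, at most 14 in all, crops included, and the job is handed in when it is done.

Besides the shell and the picture viewer there is one more tool, called after "Emit:" by a JSON object that holds its "op" and its "data", one argument or row to a line. send_rows: Moves the arm, as the interface text tells. Shifts and turns lie within -1 to 1; 1 stands for 0.5 m of shift or 1.5 rad of turn. Its arguments: {"type":"object","properties":{"increments":{"type":"array","items":{"type":"object","properties":{"claw":{"type":"number"},"dx":{"type":"number"},"dy":{"type":"number"},"dz":{"type":"number"},"yaw":{"type":"number"}}}}},"required":["increments"]}

```bash
ls; mkdir -p pics; cat > h.py <<'E'
import numpy as np, cv2, sys
from plant import manip
def grab(n,fn):
    im=np.array(manip.grab_frame(n)); cv2.imwrite(fn,im[:,:,::-1]); return im
def cam(n):
    p=manip.camera_params(n); return np.array(p["camera_matrix"]),p["k1"],np.array(p["extrinsics"])
def px(n,P):
    K,k,E=cam(n); P=np.atleast_2d(P); c=P@E[:3,:3].T+E[:3,3]; s=c[:,:2]/c[:,2:]
    s=s*(1+k*(s**2).sum(1,keepdims=True)); return s@K[:2,:2].T+K[:2,2]
def ray(n,uv):
    K,k,E=cam(n); d=np.linalg.solve(K,[uv[0],uv[1],1])[:2]; s=d.copy()
    for _ in range(30): s=d/(1+k*(s@s))
    R=E[:3,:3]; return -R.T@E[:3,3], R.T@np.r_[s,1]
def atz(n,uv,z):
    o,d=ray(n,uv); return o+d*(z-o[2])/d[2]
E
python3 - <<'E'
from h import *
grab("top","pics/top0.png");grab("scene","pics/scene0.png")
for n in("top","scene"):
    K,k,E=cam(n);print(n,K.round(1).tolist(),k,"pos",(-E[:3,:3].T@E[:3,3]).round(3),"axes",E[:3,:3].round(2).tolist())
print(manip.state())
E
```

```text
pics
top [[383.1, 0.0, 278.2], [0.0, 383.1, 211.4], [0.0, 0.0, 1.0]] 0.027317558194909025 pos [ 0.319 -0.008  1.194] axes [[-0.02, -1.0, -0.02], [-0.99, 0.02, -0.15], [0.15, 0.02, -0.99]]
scene [[417.3, 0.0, 275.4], [0.0, 417.3, 206.9], [0.0, 0.0, 1.0]] -0.08604812121046378 pos [ 0.77  -0.432  0.89 ] axes [[0.88, 0.47, -0.01], [0.39, -0.74, -0.55], [-0.27, 0.48, -0.83]]
{'time': 0.1, 'joint_pos': array([ 1.06599679e+00,  5.32590351e-02,  1.61415462e+00,  1.86104727e-05,
        1.47598856e+00, -1.19019923e-01]), 'joint_vel': array([ 0.00116536, -0.00105547, -0.00193302, -0.0007101 , -0.00015746,
        0.00040683]), 'joint_efforts': array([ 1.44154579e-03, -3.94901240e+01, -3.71363997e+01, -4.99739156e-05,
        3.90214656e-03,  4.57886017e-06]), 'tool_pos': array([0.23491027, 0.57857098, 0.23020691]), 'tool_rot': array([-2.86471909e-04,  1.91696699e-01,  9.81453798e-01, -8.58281885e-04]), 'contact_force': array([-0.97119424,  0.77179631, -0.26620631]), 'ft_torque': array([-0.00095492,  0.01417587,  0.00389626]), 'grasp_force': 0.0, 'gripper_width': 0.9942103630878428}
```

View pics/top0.png

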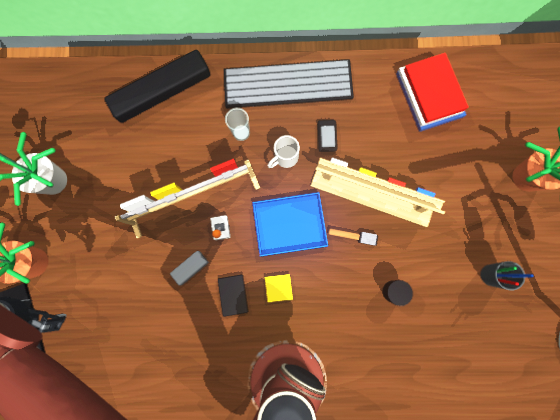

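View pics/scene0.png

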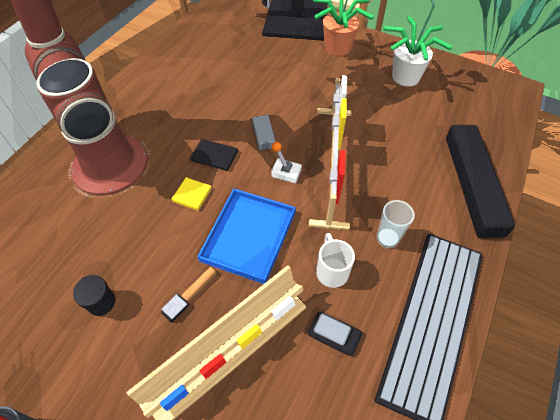

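The top view shows the rail on the left, about (128,220) to (253,178), with white, yellow and red prints and no blue. The ledge is on the right, (315,175) to (440,210), with tabs white, yellow, red, blue from left to right. The tray is at (290,225), the brush at (355,237), the eraser at (188,268) and the lever at (218,230). I'll zoom in to measure these.

```bash
python3 - <<'E'
import cv2,numpy as np
t=cv2.imread("pics/top0.png");s=cv2.imread("pics/scene0.png")
a=cv2.resize(t[140:290,110:310],(800,600),interpolation=cv2.INTER_CUBIC);cv2.imwrite("pics/c1.png",a)
a=cv2.resize(t[145:265,300:460],(800,600),interpolation=cv2.INTER_CUBIC);cv2.imwrite("pics/c2.png",a)
a=cv2.resize(s[70:250,240:400],(640,600) if 0 else (534,600),interpolation=cv2.INTER_CUBIC);cv2.imwrite("pics/c3.png",a)
E
```

```text
(no output)
```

View pics/c1.png

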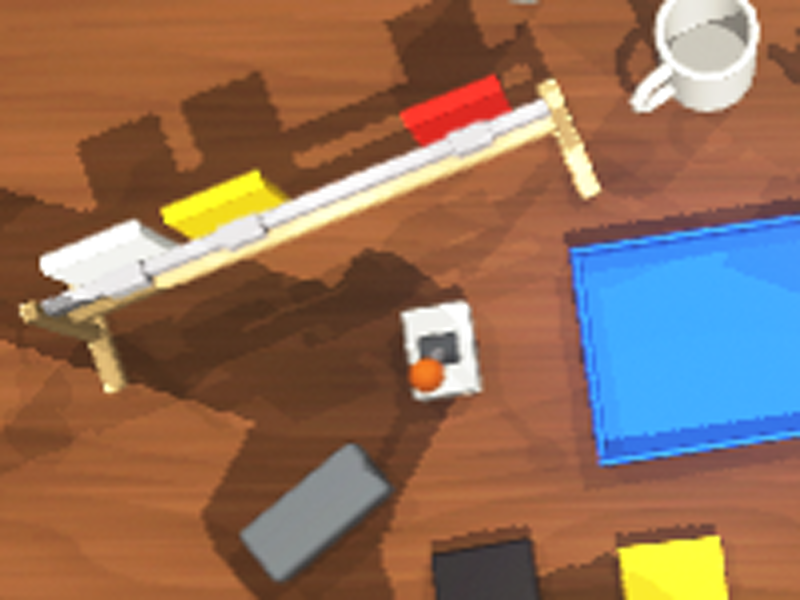

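View pics/c2.png

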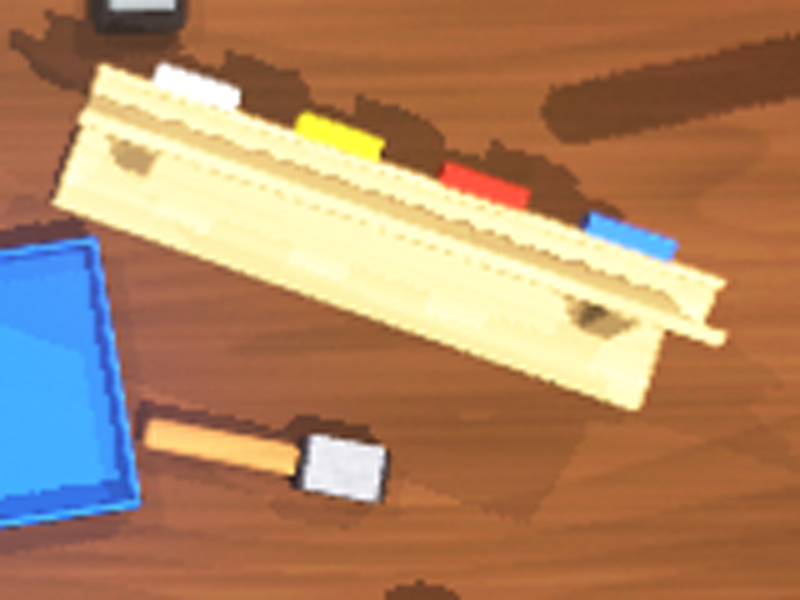

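View pics/c3.png

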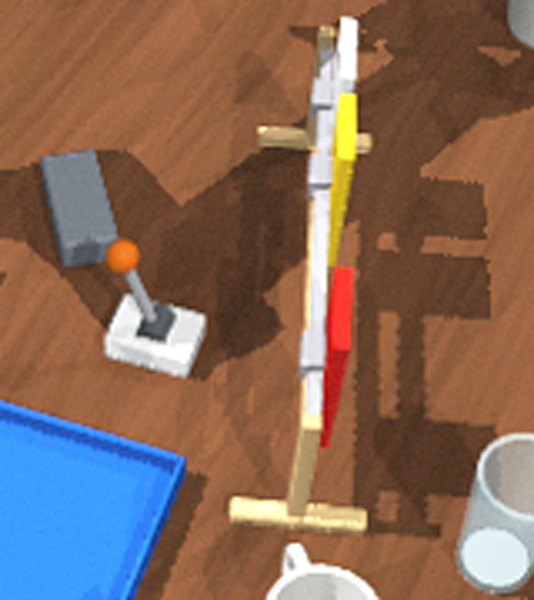

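```bash
cat > m.py <<'E'
from h import *
c1=lambda p:(110+p[0]/4-.4,140+p[1]/4-.4)
c2=lambda p:(300+p[0]/5-.4,145+p[1]/5-.4)
c3=lambda p:(240+p[0]/3.3375-.4,70+p[1]/3.333-.4)
def show(n,f,pts,z):
    P=np.array([atz("top",f(p),z)[:2] for p in pts]); d=P[1]-P[0]
    print(n,P.round(3).tolist(),"mid",P.mean(0).round(4),"len",[round(float(np.linalg.norm(P[i]-P[i-1])),3) for i in range(len(P))],"ang01",np.degrees(np.arctan2(d[1],d[0])).round(1))
    return P
show("eraser",c1,[(280,580),(390,490),(352,444),(240,535)],.03)
show("base",c1,[(416,400),(402,313),(465,302),(480,388)],.025)
show("ball",c1,[(427,375)]*2,.097)
show("barends",c1,[(548,105),(45,305)],.116)
show("postT",c1,[(550,88),(28,310)],.13)
for n,p in dict(red=[(497,75),(400,115)],yel=[(260,172),(162,213)],whi=[(138,222),(40,262)]).items(): show(n,c1,p,.17)
show("restTopFront?",c2,[(722,340),(80,118)],.118)
show("lipend",c2,[(725,283),(100,65)],.089)
for n,p in dict(blue=[(678,240),(590,212)],red=[(530,188),(445,162)],yel=[(385,142),(302,113)],whi=[(240,90),(158,63)]).items(): show("tab "+n,c2,p,.103)
show("brush handle",c2,[(297,462),(147,432)],.018)
show("brush head",c2,[(387,470),(300,466)],.018)
show("tray r",c2,[(138,508),(97,240)],.025)
show("tray l",c1,[(602,464),(570,250)],.025)
E
python3 m.py
```

```text
eraser [[0.284, 0.315], [0.349, 0.233], [0.384, 0.262], [0.317, 0.346]] mid [0.3335 0.2888] len [0.046, 0.105, 0.046, 0.107] ang01 -51.3
base [[0.417, 0.215], [0.485, 0.227], [0.492, 0.178], [0.425, 0.166]] mid [0.4548 0.1963] len [0.05, 0.068, 0.049, 0.068] ang01 9.7
ball [[0.429, 0.194], [0.429, 0.194]] mid [0.4289 0.1935] len [0.0, 0.0] ang01 0.0
barends [[0.622, 0.104], [0.482, 0.464]] mid [0.5522 0.2837] len [0.386, 0.386] ang01 111.3
postT [[0.631, 0.101], [0.477, 0.469]] mid [0.5538 0.2851] len [0.4, 0.4] ang01 112.7
red [[0.629, 0.133], [0.602, 0.2]] mid [0.6156 0.1669] len [0.072, 0.072] ang01 112.0
yel [[0.564, 0.296], [0.536, 0.363]] mid [0.5499 0.3297] len [0.072, 0.072] ang01 112.4
whi [[0.53, 0.379], [0.504, 0.445]] mid [0.5169 0.412 ] len [0.071, 0.071] ang01 112.0
restTopFront? [[0.474, -0.45], [0.61, -0.096]] mid [ 0.5423 -0.2732] len [0.38, 0.38] ang01 69.0
lipend [[0.512, -0.467], [0.65, -0.111]] mid [ 0.581  -0.2889] len [0.382, 0.382] ang01 68.7
tab blue [[0.535, -0.436], [0.552, -0.388]] mid [ 0.5434 -0.4122] len [0.052, 0.052] ang01 70.2
tab red [[0.567, -0.355], [0.583, -0.307]] mid [ 0.5752 -0.3311] len [0.05, 0.05] ang01 70.9
tab yel [[0.596, -0.273], [0.615, -0.226]] mid [ 0.6053 -0.2499] len [0.051, 0.051] ang01 68.6
tab whi [[0.629, -0.191], [0.647, -0.144]] mid [ 0.6379 -0.1675] len [0.05, 0.05] ang01 69.7
brush handle [[0.418, -0.23], [0.438, -0.139]] mid [ 0.428  -0.1846] len [0.093, 0.093] ang01 77.6
brush head [[0.412, -0.284], [0.416, -0.232]] mid [ 0.4139 -0.2579] len [0.053, 0.053] ang01 86.4
tray r [[0.391, -0.131], [0.557, -0.112]] mid [ 0.4742 -0.1216] len [0.167, 0.167] ang01 6.7
tray l [[0.366, 0.073], [0.531, 0.096]] mid [0.4487 0.0846] len [0.167, 0.167] ang01 8.1
```

```bash
cat > ov.py <<'E'
from m import c1,c2,c3
from h import *
for n,p in dict(red=[(333,268),(351,268),(328,348),(349,348)],yel=[(337,95),(355,95)],whi=[(340,18),(356,18)]).items():
    print(n,[atz("scene",c3(q),.17)[:2].round(4).tolist() for q in p])
print("ball scene",atz("scene",c3((122,256)),.097).round(4))
def fr(x,y,a):
    a=np.radians(a); R=np.array([[np.cos(a),-np.sin(a),0],[np.sin(a),np.cos(a),0],[0,0,1]])
    return lambda L: np.array(L)@R.T+[x,y,0]
def draw(im,n,off,s,T,segs,col):
    for a,b in segs:
        q=(px(n,T([a,b]))+.5-off)*s-.5
        cv2.line(im,tuple(int(v*8) for v in q[0]),tuple(int(v*8) for v in q[1]),col,1,cv2.LINE_AA,3)
ledge=[([x,-.19,z],[x,.19,z]) for x,z in((0,.075),(-.0118,.1194),(-.0195,.1173),(.0211,.0889))]
ledge+=[([.02,y,.09],[0,y,.075]) for y in(-.132,-.044,.044,.132)]
rack=[([x,-.2,.116],[x,.2,.116]) for x in(-.005,.005)]
def pr(w): # print corner top rectangle, vertical edges
    P=[[-.006,-.035],[.006,-.035],[.006,.035],[-.006,.035]]
    s=[(P[i]+[.17],P[(i+1)%4]+[.17]) for i in range(4)]+[(P[1]+[.05],P[1]+[.17]),(P[0]+[.05],P[0]+[.17])]
    return s
if __name__=="__main__":
    def crop(n,x0,y0,w,h,s): return cv2.resize(cv2.imread(f"pics/{n}0.png")[y0:y0+h,x0:x0+w],None,fx=s,fy=s,interpolation=cv2.INTER_CUBIC)
    L=fr(.5605,-.2802,-21); Rk=fr(.5535,.2845,22.2)
    A=crop("top",310,155,140,70,4); draw(A,"top",np.array([310,155]),4,L,ledge,(255,0,255))
    B=crop("scene",125,260,185,160,4); draw(B,"scene",np.array([125,260]),4,L,ledge,(255,0,255))
    C=crop("top",115,150,145,90,4);D=crop("scene",310,70,60,160,4)
    for im,n,o in((C,"top",(115,150)),(D,"scene",(310,70))):
        draw(im,n,np.array(o),4,Rk,rack,(255,0,255))
        for x,y in((.610,.1646),(.5443,.3274),(.5113,.4097)): draw(im,n,np.array(o),4,fr(x,y,22.2),pr(0),(0,160,0))
    def stack(a,b,fn):
        o=np.zeros((600,800,3),np.uint8); 
        return o
    o=np.zeros((920 if 0 else 600,800,3),np.uint8)
    o[:360,:560]=C[:360,:560]; o[:600,560:800]=D[:600]; o[360:600,:560]=A[:240]
    cv2.imwrite("pics/o1.png",o); cv2.imwrite("pics/o2.png",B[:600])
E
python3 ov.py | grep -v mid
```

```text
red [[0.5938, 0.1913], [0.6047, 0.197], [0.6182, 0.1256], [0.6304, 0.132]]
yel [[0.5284, 0.3531], [0.5405, 0.3595]]
whi [[0.4954, 0.4377], [0.5067, 0.4437]]
ball scene [0.4295 0.1914 0.097 ]
```

View pics/o1.png

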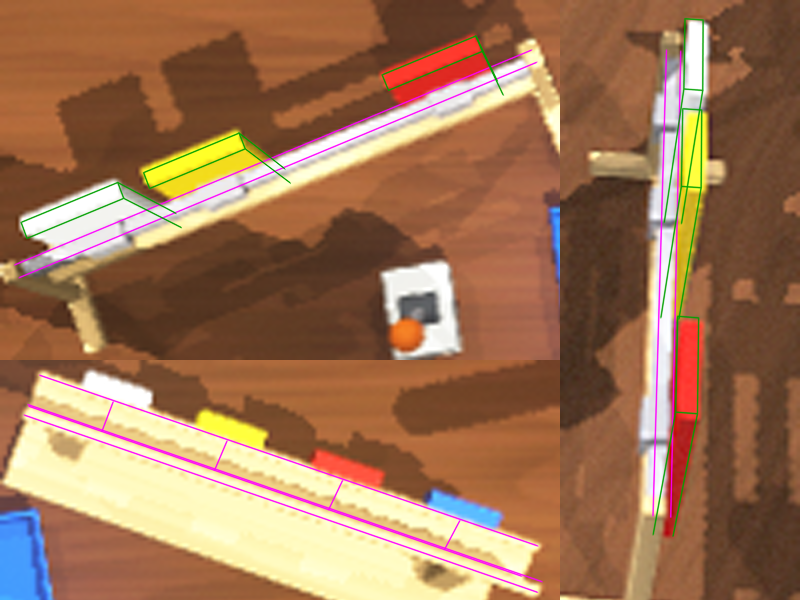

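View pics/o2.png

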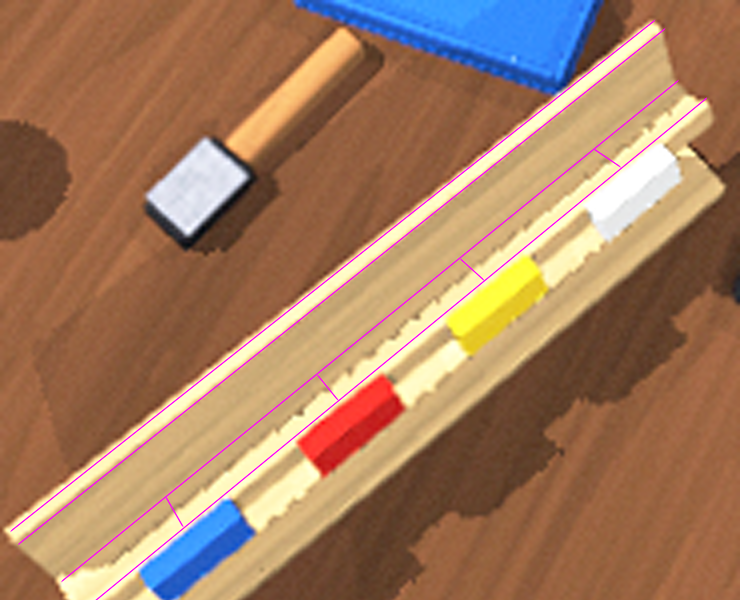

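The overlays fit. The ledge crease, tab centres and print tops line up in both views, and blue is absent. I'll start with the brush.

```bash
cat > mv.py <<'E'
from h import *
from scipy.spatial.transform import Rotation as Ro
# usage: mv.py x y z psi(deg, direction of tool y) ... several targets
s=manip.state(); p=s["tool_pos"]; q=s["tool_rot"]; R=Ro.from_quat(np.r_[q[1:],q[0]]).as_matrix()
psi=np.degrees(np.arctan2(R[1,1],R[0,1]))
print("t",round(s["time"],2),"tcp",p.round(4),"psi",psi.round(2),"w",round(s["gripper_width"],3),"gf",round(s["grasp_force"],1),"F",s["contact_force"].round(1))
a=[float(v) for v in sys.argv[1:]]
for i in range(0,len(a),4):
    d=R.T@(np.array(a[i:i+3])-p); dp=(a[i+3]-psi+90)%180-90
    print("dx %.4f dy %.4f dz %.4f yaw %.4f | rows>=%.1f"%(*(d/.5),-np.radians(dp)/1.5,max(np.linalg.norm(d)/.0625,abs(dp)/10.7)))
E
python3 mv.py .4236 -.2164 .12 -10.5
```

```text
t 0.1 tcp [0.2349 0.5786 0.2302] psi 67.9 w 0.994 gf 0.0 F [-1.   0.8 -0.3]
dx -0.9480 dy -1.3307 dz 0.2226 yaw 0.9122 | rows>=13.2
```

Emit:
{"op": "send_rows", "data": {
  "increments": [
    {"dx": -0.1, "dy": -0.14, "dz": 0, "yaw": 0.1, "claw": -1},
    {"dx": -0.2, "dy": -0.24, "dz": 0, "yaw": 0.2, "claw": -1},
    {"dx": -0.28, "dy": -0.34, "dz": 0, "yaw": 0.3, "claw": -1},
    {"dx": -0.34, "dy": -0.43, "dz": 0, "yaw": 0.4, "claw": -1},
    {"dx": -0.4, "dy": -0.52, "dz": 0, "yaw": 0.5, "claw": -1},
    {"dx": -0.46, "dy": -0.62, "dz": 0, "yaw": 0.6, "claw": -1},
    {"dx": -0.52, "dy": -0.72, "dz": 0, "yaw": 0.7, "claw": -1},
    {"dx": -0.58, "dy": -0.82, "dz": 0, "yaw": 0.8, "claw": -1},
    {"dx": -0.64, "dy": -0.9, "dz": 0, "yaw": 0.9, "claw": -1},
    {"dx": -0.7, "dy": -1, "dz": 0, "yaw": 0.912, "claw": -1},
    {"dx": -0.75, "dy": -1, "dz": 0, "yaw": 0.912, "claw": -1},
    {"dx": -0.75, "dy": -1, "dz": 0, "yaw": 0.912, "claw": -1}
  ]
}}

```text
time: 1.6
tool_pos: [0.3945, -0.0263, 0.2307]
tool_rot: [-0.001, 0.77, 0.639, -0.001]
contact_force: [-0.5, 0.5, 0.0]
gripper_width: 1.001
grasp_force: 0.0
```

```bash
python3 mv.py .4236 -.2164 .10 -10.5 .4236 -.2164 .004 -10.5; python3 - <<'E'
from h import *
im=grab("top","pics/top1.png")
im=grab("scene","pics/scene1.png")
a=cv2.imread("pics/scene0.png")
d=np.abs(a.astype(int)-cv2.imread("pics/scene1.png")).max(2)>60
for n,(x0,x1,y0,y1) in dict(brush=(155,220,262,325),eraser=(248,277,110,150)).items(): print(n,d[y0:y1,x0:x1].sum())
E
```

```text
t 1.6 tcp [ 0.3945 -0.0263  0.2307] psi -10.64 w 1.001 gf 0.0 F [-0.5  0.5  0. ]
dx -0.3631 dy 0.1280 dz 0.2611 yaw -0.0016 | rows>=3.7
dx -0.3631 dy 0.1283 dz 0.4531 yaw -0.0016 | rows>=4.8
brush 0
eraser 46
```

Emit:
{"op": "send_rows", "data": {
  "increments": [
    {"dx": -0.1, "dy": 0.04, "dz": 0.06, "yaw": 0, "claw": -1},
    {"dx": -0.2, "dy": 0.08, "dz": 0.12, "yaw": 0, "claw": -1},
    {"dx": -0.3, "dy": 0.11, "dz": 0.18, "yaw": 0, "claw": -1},
    {"dx": -0.363, "dy": 0.128, "dz": 0.26, "yaw": -0.0016, "claw": -1},
    {"dx": -0.363, "dy": 0.128, "dz": 0.34, "yaw": -0.0016, "claw": -1},
    {"dx": -0.363, "dy": 0.128, "dz": 0.4, "yaw": -0.0016, "claw": -1},
    {"dx": -0.363, "dy": 0.128, "dz": 0.44, "yaw": -0.0016, "claw": -1},
    {"dx": -0.363, "dy": 0.128, "dz": 0.452, "yaw": -0.0016, "claw": -0.5},
    {"dx": -0.363, "dy": 0.128, "dz": 0.452, "yaw": -0.0016, "claw": 0},
    {"dx": -0.363, "dy": 0.128, "dz": 0.452, "yaw": -0.0016, "claw": 1},
    {"dx": -0.363, "dy": 0.128, "dz": 0.452, "yaw": -0.0016, "claw": 1},
    {"dx": -0.363, "dy": 0.128, "dz": 0.452, "yaw": -0.0016, "claw": 1},
    {"dx": -0.363, "dy": 0.128, "dz": 0.452, "yaw": -0.0016, "claw": 1},
    {"dx": -0.363, "dy": 0.128, "dz": 0.452, "yaw": -0.0016, "claw": 1}
  ]
}}

```text
time: 3.45
tool_pos: [0.4255, -0.2161, 0.0068]
tool_rot: [0.001, 0.768, 0.64, 0.0]
contact_force: [-0.1, 1.1, 6.9]
gripper_width: 0.215
grasp_force: 60.3
```

```bash
python3 - <<'E'
import numpy as np
a=np.radians(7.5);R=np.array([[np.cos(a),-np.sin(a)],[np.sin(a),np.cos(a)]]);c=np.array([.4615,-.0185])
for p in((.045,-.005),(-.032,0)): print(c+R@p)
E
python3 mv.py .5067 -.0176 .09 7.5  .5067 -.0176 .010 7.5
```

```text
[ 0.50676765 -0.01758355]
[ 0.42977376 -0.02267684]
t 3.45 tcp [ 0.4255 -0.2161  0.0068] psi -10.35 w 0.215 gf 60.3 F [-0.1  1.1  6.9]
dx 0.4196 dy 0.0888 dz -0.1664 yaw -0.2077 | rows>=3.7
dx 0.4197 dy 0.0884 dz -0.0064 yaw -0.2077 | rows>=3.4
```

Emit:
{"op": "send_rows", "data": {
  "increments": [
    {"dz": -0.05, "claw": 1},
    {"dz": -0.12, "claw": 1},
    {"dx": 0.04, "dy": 0.01, "dz": -0.15, "yaw": -0.02, "claw": 1},
    {"dx": 0.12, "dy": 0.025, "dz": -0.15, "yaw": -0.07, "claw": 1},
    {"dx": 0.2, "dy": 0.045, "dz": -0.15, "yaw": -0.12, "claw": 1},
    {"dx": 0.28, "dy": 0.06, "dz": -0.15, "yaw": -0.17, "claw": 1},
    {"dx": 0.36, "dy": 0.08, "dz": -0.15, "yaw": -0.208, "claw": 1},
    {"dx": 0.4, "dy": 0.088, "dz": -0.15, "yaw": -0.208, "claw": 1},
    {"dx": 0.42, "dy": 0.088, "dz": -0.15, "yaw": -0.208, "claw": 1},
    {"dx": 0.42, "dy": 0.088, "dz": -0.12, "yaw": -0.208, "claw": 1},
    {"dx": 0.42, "dy": 0.088, "dz": -0.07, "yaw": -0.208, "claw": 1},
    {"dx": 0.42, "dy": 0.088, "dz": -0.03, "yaw": -0.208, "claw": 1},
    {"dx": 0.42, "dy": 0.088, "dz": -0.012, "yaw": -0.208, "claw": 1},
    {"dx": 0.42, "dy": 0.088, "dz": -0.012, "yaw": -0.208, "claw": 1}
  ]
}}

```text
invalid input
```

```bash
python3 mv.py .5067 -.0176 .0115 7.5; python3 - <<'E'
from h import *
grab("scene","pics/s2.png")
im=cv2.imread("pics/s2.png")[100:330,150:320]
cv2.imwrite("pics/s2c.png",cv2.resize(im,None,fx=2.6,fy=2.6,interpolation=cv2.INTER_CUBIC))
E
```

```text
t 3.45 tcp [ 0.4255 -0.2161  0.0068] psi -10.35 w 0.215 gf 60.3 F [-0.1  1.1  6.9]
dx 0.4197 dy 0.0884 dz -0.0094 yaw -0.2077 | rows>=3.4
```

View pics/s2c.png

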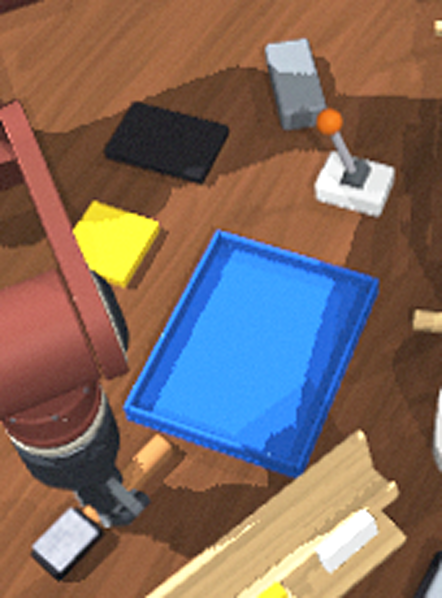

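The move was refused because every row needs all the fields. The picture shows the brush gripped at its middle, around crop (115,500). I'll resend it complete.

Emit:
{"op": "send_rows", "data": {
  "increments": [
    {"dx": 0, "dy": 0, "dz": -0.05, "yaw": 0, "claw": 1},
    {"dx": 0, "dy": 0, "dz": -0.12, "yaw": 0, "claw": 1},
    {"dx": 0.04, "dy": 0.01, "dz": -0.15, "yaw": -0.02, "claw": 1},
    {"dx": 0.12, "dy": 0.025, "dz": -0.15, "yaw": -0.07, "claw": 1},
    {"dx": 0.2, "dy": 0.045, "dz": -0.15, "yaw": -0.12, "claw": 1},
    {"dx": 0.28, "dy": 0.06, "dz": -0.15, "yaw": -0.17, "claw": 1},
    {"dx": 0.36, "dy": 0.08, "dz": -0.15, "yaw": -0.208, "claw": 1},
    {"dx": 0.4, "dy": 0.088, "dz": -0.15, "yaw": -0.208, "claw": 1},
    {"dx": 0.42, "dy": 0.088, "dz": -0.15, "yaw": -0.208, "claw": 1},
    {"dx": 0.42, "dy": 0.088, "dz": -0.12, "yaw": -0.208, "claw": 1},
    {"dx": 0.42, "dy": 0.088, "dz": -0.07, "yaw": -0.208, "claw": 1},
    {"dx": 0.42, "dy": 0.088, "dz": -0.03, "yaw": -0.208, "claw": 1},
    {"dx": 0.42, "dy": 0.088, "dz": -0.012, "yaw": -0.208, "claw": 1},
    {"dx": 0.42, "dy": 0.088, "dz": -0.012, "yaw": -0.208, "claw": 1}
  ]
}}

```text
time: 5.25
tool_pos: [0.5047, -0.0175, 0.0119]
tool_rot: [-0.001, 0.66, 0.752, -0.001]
contact_force: [-5.6, 0.5, 8.8]
gripper_width: 0.214
grasp_force: 60.6
```

```bash
python3 mv.py .5067 -.0176 .0115 7.5; python3 - <<'E'
from h import *
grab("scene","pics/s3.png")
E
```

```text
t 5.25 tcp [ 0.5047 -0.0175  0.0119] psi 7.47 w 0.214 gf 60.6 F [-5.6  0.5  8.8]
dx -0.0007 dy 0.0040 dz 0.0007 yaw -0.0003 | rows>=0.0
```

Emit:
{"op": "send_rows", "data": {
  "increments": [
    {"dx": 0, "dy": 0, "dz": -0.002, "yaw": 0, "claw": 0.25},
    {"dx": 0, "dy": 0, "dz": -0.002, "yaw": 0, "claw": 0.25},
    {"dx": 0, "dy": 0, "dz": -0.002, "yaw": 0, "claw": 0.25},
    {"dx": 0, "dy": 0, "dz": -0.05, "yaw": 0, "claw": 0.25},
    {"dx": 0, "dy": 0, "dz": -0.12, "yaw": 0, "claw": 0.25},
    {"dx": 0, "dy": 0, "dz": -0.22, "yaw": 0, "claw": -1},
    {"dx": 0, "dy": 0, "dz": -0.3, "yaw": 0, "claw": -1}
  ]
}}

```text
time: 6.18
tool_pos: [0.5056, -0.0168, 0.1632]
tool_rot: [0.001, 0.659, 0.752, 0.0]
contact_force: [1.3, -0.4, 0.4]
gripper_width: 0.786
grasp_force: 0.0
```

```bash
python3 mv.py .3335 .2888 .16 38.5  .3335 .2888 .012 38.5; python3 - <<'E'
from h import *
grab("scene","pics/s4.png");grab("top","pics/t4.png")
t=cv2.imread("pics/t4.png")[200:300,150:330]; s=cv2.imread("pics/s4.png")[100:290,150:320]
o=np.zeros((600,800,3),np.uint8); a=cv2.resize(t,None,fx=4.4,fy=4.4,interpolation=cv2.INTER_CUBIC)[:440,:400]; b=cv2.resize(s,None,fx=2.3,fy=2.3,interpolation=cv2.INTER_CUBIC)
o[:a.shape[0],:a.shape[1]]=a; o[:b.shape[0],405:405+b.shape[1]]=b[:,:395]; cv2.imwrite("pics/c4.png",o)
E
```

```text
t 6.17 tcp [ 0.5056 -0.0168  0.1632] psi 7.53 w 0.786 gf 0.0 F [ 1.3 -0.4  0.4]
dx 0.6511 dy -0.2612 dz 0.0057 yaw -0.3603 | rows>=5.6
dx 0.6512 dy -0.2615 dz 0.3017 yaw -0.3603 | rows>=6.1
```

View pics/c4.png

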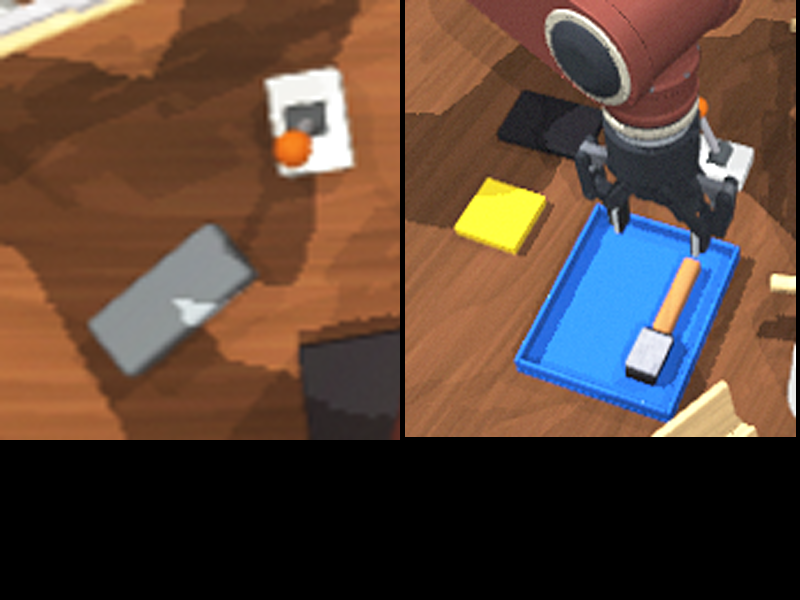

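The brush lies flat in the tray, at right crop (665,320). The eraser has not moved, centred at (189,268). I'll fetch the eraser.

Emit:
{"op": "send_rows", "data": {
  "increments": [
    {"dx": 0.08, "dy": -0.03, "dz": 0, "yaw": -0.04, "claw": -1},
    {"dx": 0.18, "dy": -0.07, "dz": 0, "yaw": -0.1, "claw": -1},
    {"dx": 0.29, "dy": -0.12, "dz": 0, "yaw": -0.17, "claw": -1},
    {"dx": 0.4, "dy": -0.16, "dz": 0, "yaw": -0.24, "claw": -1},
    {"dx": 0.51, "dy": -0.2, "dz": 0, "yaw": -0.3, "claw": -1},
    {"dx": 0.6, "dy": -0.24, "dz": 0.01, "yaw": -0.36, "claw": -1},
    {"dx": 0.651, "dy": -0.261, "dz": 0.06, "yaw": -0.36, "claw": -1},
    {"dx": 0.651, "dy": -0.261, "dz": 0.14, "yaw": -0.36, "claw": -1},
    {"dx": 0.651, "dy": -0.261, "dz": 0.22, "yaw": -0.36, "claw": -1},
    {"dx": 0.651, "dy": -0.261, "dz": 0.28, "yaw": -0.36, "claw": -1},
    {"dx": 0.651, "dy": -0.261, "dz": 0.303, "yaw": -0.36, "claw": -1},
    {"dx": 0.651, "dy": -0.261, "dz": 0.303, "yaw": -0.36, "claw": -0.3},
    {"dx": 0.651, "dy": -0.261, "dz": 0.303, "yaw": -0.36, "claw": 0.2},
    {"dx": 0.651, "dy": -0.261, "dz": 0.303, "yaw": -0.36, "claw": 1},
    {"dx": 0.651, "dy": -0.261, "dz": 0.303, "yaw": -0.36, "claw": 1},
    {"dx": 0.651, "dy": -0.261, "dz": 0.303, "yaw": -0.36, "claw": 1}
  ]
}}

```text
time: 8.28
tool_pos: [0.3348, 0.2897, 0.0116]
tool_rot: [0.001, 0.435, 0.901, 0.001]
contact_force: [0.6, -0.9, 6.7]
gripper_width: 0.569
grasp_force: 65.1
```

```bash
python3 mv.py .3335 .2888 .09 38.5 .4298 -.0227 .09 7.5  .4298 -.0227 .016 7.5
```

```text
t 8.28 tcp [0.3348 0.2897 0.0116] psi 38.47 w 0.569 gf 65.1 F [ 0.6 -0.9  6.7]
dx 0.0002 dy -0.0027 dz -0.1567 yaw -0.0004 | rows>=1.3
dx -0.6074 dy -0.2394 dz -0.1573 yaw 0.3603 | rows>=5.4
dx -0.6074 dy -0.2400 dz -0.0093 yaw 0.3603 | rows>=5.2
```

Emit:
{"op": "send_rows", "data": {
  "increments": [
    {"dx": 0, "dy": 0, "dz": -0.06, "yaw": 0, "claw": 1},
    {"dx": 0, "dy": 0, "dz": -0.15, "yaw": 0, "claw": 1},
    {"dx": 0, "dy": 0, "dz": -0.25, "yaw": 0, "claw": 1},
    {"dx": -0.06, "dy": -0.02, "dz": -0.28, "yaw": 0.04, "claw": 1},
    {"dx": -0.15, "dy": -0.06, "dz": -0.28, "yaw": 0.1, "claw": 1},
    {"dx": -0.25, "dy": -0.1, "dz": -0.28, "yaw": 0.16, "claw": 1},
    {"dx": -0.35, "dy": -0.14, "dz": -0.28, "yaw": 0.22, "claw": 1},
    {"dx": -0.45, "dy": -0.18, "dz": -0.28, "yaw": 0.28, "claw": 1},
    {"dx": -0.55, "dy": -0.22, "dz": -0.28, "yaw": 0.34, "claw": 1},
    {"dx": -0.6, "dy": -0.24, "dz": -0.26, "yaw": 0.36, "claw": 1},
    {"dx": -0.607, "dy": -0.24, "dz": -0.19, "yaw": 0.36, "claw": 1},
    {"dx": -0.607, "dy": -0.24, "dz": -0.1, "yaw": 0.36, "claw": 1},
    {"dx": -0.607, "dy": -0.24, "dz": -0.04, "yaw": 0.36, "claw": 1},
    {"dx": -0.607, "dy": -0.24, "dz": -0.013, "yaw": 0.36, "claw": 1},
    {"dx": -0.607, "dy": -0.24, "dz": -0.011, "yaw": 0.36, "claw": 1},
    {"dx": -0.607, "dy": -0.24, "dz": -0.011, "yaw": 0.36, "claw": -0.36},
    {"dx": -0.607, "dy": -0.24, "dz": -0.011, "yaw": 0.36, "claw": -0.36},
    {"dx": -0.607, "dy": -0.24, "dz": -0.06, "yaw": 0.36, "claw": -0.36},
    {"dx": -0.607, "dy": -0.24, "dz": -0.16, "yaw": 0.36, "claw": -0.36},
    {"dx": -0.607, "dy": -0.24, "dz": -0.28, "yaw": 0.36, "claw": -0.5}
  ]
}}

```text
time: 10.78
tool_pos: [0.4272, -0.0232, 0.1504]
tool_rot: [-0.001, 0.659, 0.752, -0.0]
contact_force: [1.3, -0.2, -0.2]
gripper_width: 0.748
grasp_force: 0.0
```

```bash
python3 mv.py .5128 .409 .26 22.2 .5128 .409 .129 22.2
```

```text
t 10.78 tcp [ 0.4272 -0.0232  0.1504] psi 7.53 w 0.748 gf 0.0 F [ 1.3 -0.2 -0.2]
dx 0.8347 dy 0.2825 dz -0.2192 yaw -0.1707 | rows>=7.3
dx 0.8345 dy 0.2831 dz 0.0428 yaw -0.1707 | rows>=7.1
```

```bash
python3 mv.py .611 .163 .25 22.2 .611 .163 .131 22.2; python3 - <<'E'
from h import *
grab("scene","pics/s5.png");grab("top","pics/t5.png")
E
```

```text
t 10.78 tcp [ 0.4272 -0.0232  0.1504] psi 7.53 w 0.748 gf 0.0 F [ 1.3 -0.2 -0.2]
dx 0.3212 dy 0.4128 dz -0.1999 yaw -0.1707 | rows>=4.5
dx 0.3210 dy 0.4133 dz 0.0381 yaw -0.1707 | rows>=4.2
```

Emit:
{"op": "send_rows", "data": {
  "increments": [
    {"dx": 0, "dy": 0, "dz": -0.08, "yaw": 0, "claw": -1},
    {"dx": 0.02, "dy": 0.02, "dz": -0.18, "yaw": -0.02, "claw": -1},
    {"dx": 0.09, "dy": 0.1, "dz": -0.2, "yaw": -0.06, "claw": -1},
    {"dx": 0.16, "dy": 0.18, "dz": -0.2, "yaw": -0.1, "claw": -1},
    {"dx": 0.22, "dy": 0.27, "dz": -0.2, "yaw": -0.15, "claw": -1},
    {"dx": 0.28, "dy": 0.36, "dz": -0.2, "yaw": -0.17, "claw": -1},
    {"dx": 0.32, "dy": 0.41, "dz": -0.2, "yaw": -0.17, "claw": -1},
    {"dx": 0.321, "dy": 0.413, "dz": -0.2, "yaw": -0.17, "claw": -1},
    {"dx": 0.321, "dy": 0.413, "dz": -0.2, "yaw": -0.17, "claw": -1}
  ]
}}

```text
time: 12.0
tool_pos: [0.6115, 0.1624, 0.2493]
tool_rot: [-0.0, 0.558, 0.83, -0.0]
contact_force: [0.4, -0.3, -0.6]
gripper_width: 1.003
grasp_force: 0.0
```

```bash
python3 mv.py .611 .163 .131 22.2;
```

```text
t 12.0 tcp [0.6115 0.1624 0.2493] psi 22.14 w 1.003 gf 0.0 F [ 0.4 -0.3 -0.6]
dx 0.0015 dy -0.0003 dz 0.2367 yaw -0.0007 | rows>=1.9
```

Emit:
{"op": "send_rows", "data": {
  "increments": [
    {"dx": 0, "dy": 0, "dz": 0.06, "yaw": 0, "claw": -1},
    {"dx": 0, "dy": 0, "dz": 0.13, "yaw": 0, "claw": -1},
    {"dx": 0, "dy": 0, "dz": 0.19, "yaw": 0, "claw": -1},
    {"dx": 0, "dy": 0, "dz": 0.23, "yaw": 0, "claw": -1},
    {"dx": 0, "dy": 0, "dz": 0.237, "yaw": 0, "claw": -1},
    {"dx": 0, "dy": 0, "dz": 0.237, "yaw": 0, "claw": -0.4},
    {"dx": 0, "dy": 0, "dz": 0.237, "yaw": 0, "claw": 0.1},
    {"dx": 0, "dy": 0, "dz": 0.237, "yaw": 0, "claw": 0.5},
    {"dx": 0, "dy": 0, "dz": 0.237, "yaw": 0, "claw": 1},
    {"dx": 0, "dy": 0, "dz": 0.237, "yaw": 0, "claw": 1},
    {"dx": 0, "dy": 0, "dz": 0.237, "yaw": 0, "claw": 1},
    {"dx": 0, "dy": 0, "dz": 0.237, "yaw": 0, "claw": 1}
  ]
}}

```text
time: 13.5
tool_pos: [0.6127, 0.163, 0.1319]
tool_rot: [0.001, 0.558, 0.83, 0.001]
contact_force: [3.9, 0.9, 0.9]
gripper_width: 0.128
grasp_force: 60.0
```

```bash
python3 mv.py .611 .163 .24 22.2;python3 - <<'E'
from h import *
grab("scene","pics/s6.png");grab("top","pics/t6.png")
s=cv2.imread("pics/s6.png")[80:280,190:400]; cv2.imwrite("pics/c6.png",cv2.resize(s,None,fx=3,fy=3,interpolation=cv2.INTER_CUBIC))
E
```

```text
t 13.5 tcp [0.6127 0.163  0.1319] psi 22.13 w 0.128 gf 60.0 F [3.9 0.9 0.9]
dx 0.0012 dy -0.0026 dz -0.2161 yaw -0.0008 | rows>=1.7
```

View pics/c6.png

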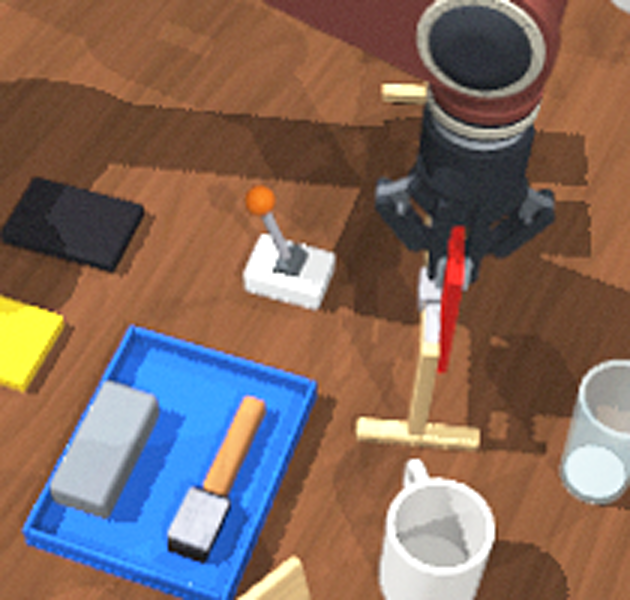

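The eraser and brush both lie flat in the tray, at crop (105,450) and (215,480). The red print is gripped, seen around (450,290). I'll lift it.

Emit:
{"op": "send_rows", "data": {
  "increments": [
    {"dx": 0, "dy": 0, "dz": -0.02, "yaw": 0, "claw": 1},
    {"dx": 0, "dy": 0, "dz": -0.06, "yaw": 0, "claw": 1},
    {"dx": 0, "dy": 0, "dz": -0.11, "yaw": 0, "claw": 1},
    {"dx": 0, "dy": 0, "dz": -0.16, "yaw": 0, "claw": 1},
    {"dx": 0, "dy": 0, "dz": -0.2, "yaw": 0, "claw": 1},
    {"dx": 0, "dy": 0, "dz": -0.22, "yaw": 0, "claw": 1},
    {"dx": 0, "dy": 0, "dz": -0.22, "yaw": 0, "claw": 1}
  ]
}}

```text
time: 14.48
tool_pos: [0.6118, 0.1626, 0.2416]
tool_rot: [0.0, 0.558, 0.83, -0.0]
contact_force: [1.3, 0.0, -1.1]
gripper_width: 0.134
grasp_force: 60.0
```

```bash
python3 mv.py .5512 -.3238 .24 -21 
```

```text
t 14.47 tcp [0.6118 0.1626 0.2416] psi 22.14 w 0.134 gf 60.0 F [ 1.3  0.  -1.1]
dx -0.8554 dy -0.4789 dz 0.0033 yaw 0.5019 | rows>=7.8
```

Emit:
{"op": "send_rows", "data": {
  "increments": [
    {"dx": -0.03, "dy": -0.015, "dz": 0, "yaw": 0.02, "claw": 1},
    {"dx": -0.09, "dy": -0.05, "dz": 0, "yaw": 0.06, "claw": 1},
    {"dx": -0.17, "dy": -0.095, "dz": 0, "yaw": 0.11, "claw": 1},
    {"dx": -0.25, "dy": -0.14, "dz": 0, "yaw": 0.16, "claw": 1},
    {"dx": -0.34, "dy": -0.19, "dz": 0, "yaw": 0.21, "claw": 1},
    {"dx": -0.43, "dy": -0.24, "dz": 0, "yaw": 0.26, "claw": 1},
    {"dx": -0.52, "dy": -0.29, "dz": 0, "yaw": 0.31, "claw": 1},
    {"dx": -0.61, "dy": -0.34, "dz": 0, "yaw": 0.36, "claw": 1},
    {"dx": -0.69, "dy": -0.386, "dz": 0, "yaw": 0.41, "claw": 1},
    {"dx": -0.76, "dy": -0.425, "dz": 0, "yaw": 0.46, "claw": 1},
    {"dx": -0.82, "dy": -0.459, "dz": 0, "yaw": 0.49, "claw": 1},
    {"dx": -0.85, "dy": -0.476, "dz": 0, "yaw": 0.502, "claw": 1},
    {"dx": -0.855, "dy": -0.479, "dz": 0, "yaw": 0.502, "claw": 1},
    {"dx": -0.855, "dy": -0.479, "dz": 0, "yaw": 0.502, "claw": 1}
  ]
}}

```text
time: 16.23
tool_pos: [0.5511, -0.3227, 0.241]
tool_rot: [-0.0, 0.824, 0.567, 0.0]
contact_force: [0.2, 0.8, -1.6]
gripper_width: 0.136
grasp_force: 60.0
```

```bash
python3 mv.py .5512 -.3238 .18 -21  .5512 -.3238 .164 -21;python3 - <<'E'
from h import *
from ov import fr,draw
grab("scene","pics/s7.png");grab("top","pics/t7.png")
# predicted print outline from TCP
s=manip.state();p=s["tool_pos"];T=fr(p[0],p[1],-21)
zb=p[2]-.082
P=[[-.006,-.035],[.006,-.035],[.006,.035],[-.006,.035]]
segs=[(P[i]+[z],P[(i+1)%4]+[z]) for i in range(4) for z in(zb,zb+.12)]+[(q+[zb],q+[zb+.12]) for q in P]
ims=[]
for n,o,w,h,f in(("scene",(150,220),200,200,"s7"),("top",(330,140),130,100,"t7")):
    S=2.9 if n=="scene" else 2.9
    im=cv2.resize(cv2.imread(f"pics/{f}.png")[o[1]:o[1]+h,o[0]:o[0]+w],None,fx=S,fy=S,interpolation=cv2.INTER_CUBIC)
    draw(im,n,np.array(o),S,T,segs,(255,0,255)); ims.append(im)
o=np.zeros((580,800,3),np.uint8);a,b=ims;o[:a.shape[0],:580]=a[:580,:580];b=b[:,:220];o[:b.shape[0],580:580+b.shape[1]]=b
cv2.imwrite("pics/c7.png",o)
E
```

```text
t 16.23 tcp [ 0.5511 -0.3227  0.241 ] psi -20.96 w 0.136 gf 60.0 F [ 0.2  0.8 -1.6]
dx -0.0021 dy 0.0010 dz 0.1220 yaw 0.0004 | rows>=1.0
dx -0.0021 dy 0.0010 dz 0.1540 yaw 0.0004 | rows>=1.2
eraser [[0.284, 0.315], [0.349, 0.233], [0.384, 0.262], [0.317, 0.346]] mid [0.3335 0.2888] len [0.046, 0.105, 0.046, 0.107] ang01 -51.3
base [[0.417, 0.215], [0.485, 0.227], [0.492, 0.178], [0.425, 0.166]] mid [0.4548 0.1963] len [0.05, 0.068, 0.049, 0.068] ang01 9.7
ball [[0.429, 0.194], [0.429, 0.194]] mid [0.4289 0.1935] len [0.0, 0.0] ang01 0.0
barends [[0.622, 0.104], [0.482, 0.464]] mid [0.5522 0.2837] len [0.386, 0.386] ang01 111.3
postT [[0.631, 0.101], [0.477, 0.469]] mid [0.5538 0.2851] len [0.4, 0.4] ang01 112.7
red [[0.629, 0.133], [0.602, 0.2]] mid [0.6156 0.1669] len [0.072, 0.072] ang01 112.0
yel [[0.564, 0.296], [0.536, 0.363]] mid [0.5499 0.3297] len [0.072, 0.072] ang01 112.4
whi [[0.53, 0.379], [0.504, 0.445]] mid [0.5169 0.412 ] len [0.071, 0.071] ang01 112.0
restTopFront? [[0.474, -0.45], [0.61, -0.096]] mid [ 0.5423 -0.2732] len [0.38, 0.38] ang01 69.0
lipend [[0.512, -0.4
[... 319 characters left out ...]
0.2499] len [0.051, 0.051] ang01 68.6
tab whi [[0.629, -0.191], [0.647, -0.144]] mid [ 0.6379 -0.1675] len [0.05, 0.05] ang01 69.7
brush handle [[0.418, -0.23], [0.438, -0.139]] mid [ 0.428  -0.1846] len [0.093, 0.093] ang01 77.6
brush head [[0.412, -0.284], [0.416, -0.232]] mid [ 0.4139 -0.2579] len [0.053, 0.053] ang01 86.4
tray r [[0.391, -0.131], [0.557, -0.112]] mid [ 0.4742 -0.1216] len [0.167, 0.167] ang01 6.7
tray l [[0.366, 0.073], [0.531, 0.096]] mid [0.4487 0.0846] len [0.167, 0.167] ang01 8.1
red [[0.5938, 0.1913], [0.6047, 0.197], [0.6182, 0.1256], [0.6304, 0.132]]
yel [[0.5284, 0.3531], [0.5405, 0.3595]]
whi [[0.4954, 0.4377], [0.5067, 0.4437]]
ball scene [0.4295 0.1914 0.097 ]
```

View pics/c7.png

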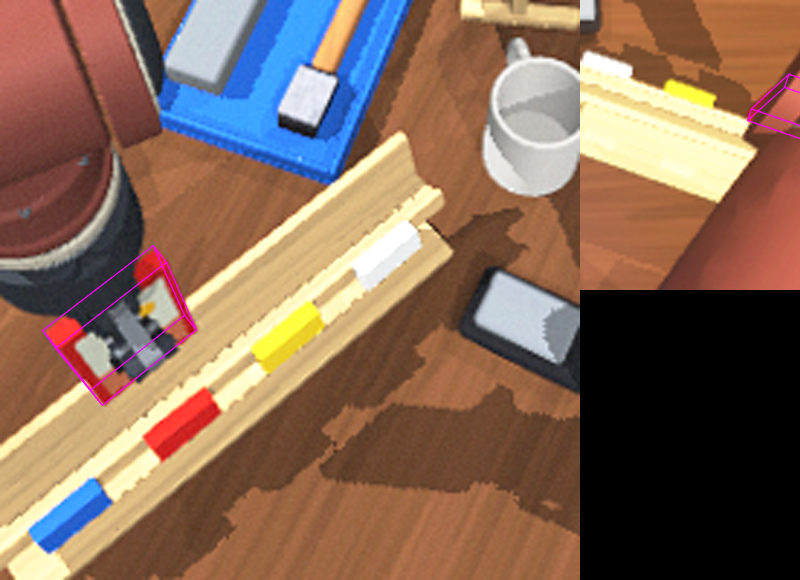

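The red print hangs straight in the gripper and its predicted outline matches, at crop (45–195, 250–405). I'll lower it into the trough.

Emit:
{"op": "send_rows", "data": {
  "increments": [
    {"dx": -0.002, "dy": 0.001, "dz": 0.03, "yaw": 0, "claw": 1},
    {"dx": -0.002, "dy": 0.001, "dz": 0.07, "yaw": 0, "claw": 1},
    {"dx": -0.002, "dy": 0.001, "dz": 0.11, "yaw": 0, "claw": 1},
    {"dx": -0.002, "dy": 0.001, "dz": 0.135, "yaw": 0, "claw": 1},
    {"dx": -0.002, "dy": 0.001, "dz": 0.148, "yaw": 0, "claw": 1},
    {"dx": -0.002, "dy": 0.001, "dz": 0.154, "yaw": 0, "claw": 1},
    {"dx": -0.002, "dy": 0.001, "dz": 0.154, "yaw": 0, "claw": 1}
  ]
}}

```text
time: 17.2
tool_pos: [0.5515, -0.3248, 0.1648]
tool_rot: [0.0, 0.824, 0.566, 0.0]
contact_force: [-0.6, -0.0, -1.9]
gripper_width: 0.131
grasp_force: 60.0
```

```bash
sed -i 's/^show(/if __name__=="__main__":show(/;s/^for n,p/if 0:\n  for n,p/' m.py; python3 mv.py .5512 -.3238 .161 -21
```

```text
t 17.2 tcp [ 0.5515 -0.3248  0.1648] psi -21.01 w 0.131 gf 60.0 F [-0.6 -0.  -1.9]
dx 0.0017 dy -0.0013 dz 0.0076 yaw -0.0001 | rows>=0.1
```

Emit:
{"op": "send_rows", "data": {
  "increments": [
    {"dx": 0.0017, "dy": -0.0013, "dz": 0.004, "yaw": 0, "claw": 1},
    {"dx": 0.0017, "dy": -0.0013, "dz": 0.008, "yaw": 0, "claw": 1},
    {"dx": 0.0017, "dy": -0.0013, "dz": 0.01, "yaw": 0, "claw": 1},
    {"dx": 0.0017, "dy": -0.0013, "dz": 0.01, "yaw": 0, "claw": 1}
  ]
}}

```text
time: 17.7
tool_pos: [0.5514, -0.3238, 0.161]
tool_rot: [0.001, 0.824, 0.566, 0.0]
contact_force: [-1.5, 0.9, 5.1]
gripper_width: 0.133
grasp_force: 61.2
```

```bash
python3 mv.py .5512 -.3238 .161 -21
```

```text
t 17.7 tcp [ 0.5514 -0.3238  0.161 ] psi -21.0 w 0.133 gf 61.2 F [-1.5  0.9  5.1]
dx -0.0000 dy -0.0004 dz 0.0001 yaw -0.0000 | rows>=0.0
```

Emit:
{"op": "send_rows", "data": {
  "increments": [
    {"dx": 0, "dy": 0, "dz": 0, "yaw": 0, "claw": 0.6},
    {"dx": 0, "dy": 0, "dz": 0, "yaw": 0, "claw": 0.4},
    {"dx": 0, "dy": 0, "dz": 0, "yaw": 0, "claw": 0.2},
    {"dx": 0, "dy": 0, "dz": 0, "yaw": 0, "claw": 0},
    {"dx": 0, "dy": -0.004, "dz": 0, "yaw": 0, "claw": -0.2},
    {"dx": 0, "dy": -0.008, "dz": 0, "yaw": 0, "claw": -0.4},
    {"dx": 0, "dy": -0.012, "dz": 0, "yaw": 0, "claw": -0.6},
    {"dx": 0, "dy": -0.018, "dz": 0, "yaw": 0, "claw": -0.8},
    {"dx": 0, "dy": -0.024, "dz": 0, "yaw": 0, "claw": -1},
    {"dx": 0, "dy": -0.024, "dz": 0, "yaw": 0, "claw": -1},
    {"dx": 0, "dy": -0.024, "dz": -0.03, "yaw": 0, "claw": -1},
    {"dx": 0, "dy": -0.024, "dz": -0.08, "yaw": 0, "claw": -1},
    {"dx": 0, "dy": -0.024, "dz": -0.16, "yaw": 0, "claw": -1},
    {"dx": 0, "dy": -0.024, "dz": -0.24, "yaw": 0, "claw": -1}
  ]
}}

```text
time: 19.45
tool_pos: [0.5399, -0.3193, 0.2817]
tool_rot: [0.001, 0.824, 0.566, 0.0]
contact_force: [1.0, -0.5, -0.1]
gripper_width: 0.998
grasp_force: 0.0
```

```bash
python3 mv.py .546 .3257 .28 22.2
```

```text
t 19.45 tcp [ 0.5399 -0.3193  0.2817] psi -21.0 w 0.998 gf 0.0 F [ 1.  -0.5 -0.1]
dx 1.2087 dy -0.4509 dz 0.0026 yaw -0.5027 | rows>=10.3
```

Emit:
{"op": "send_rows", "data": {
  "increments": [
    {"dx": 0.06, "dy": -0.02, "dz": 0, "yaw": -0.025, "claw": -1},
    {"dx": 0.16, "dy": -0.06, "dz": 0, "yaw": -0.07, "claw": -1},
    {"dx": 0.28, "dy": -0.1, "dz": 0, "yaw": -0.12, "claw": -1},
    {"dx": 0.4, "dy": -0.15, "dz": 0, "yaw": -0.17, "claw": -1},
    {"dx": 0.52, "dy": -0.2, "dz": 0, "yaw": -0.22, "claw": -1},
    {"dx": 0.64, "dy": -0.24, "dz": 0, "yaw": -0.27, "claw": -1},
    {"dx": 0.76, "dy": -0.28, "dz": 0, "yaw": -0.32, "claw": -1},
    {"dx": 0.88, "dy": -0.33, "dz": 0, "yaw": -0.37, "claw": -1},
    {"dx": 0.98, "dy": -0.37, "dz": 0, "yaw": -0.42, "claw": -1},
    {"dx": 1.0, "dy": -0.375, "dz": 0, "yaw": -0.45, "claw": -1},
    {"dx": 1.0, "dy": -0.375, "dz": 0, "yaw": -0.5, "claw": -1}
  ]
}}

```text
time: 20.82
tool_pos: [0.5441, 0.2155, 0.2803]
tool_rot: [0.0, 0.558, 0.83, 0.0]
contact_force: [0.3, -1.1, 0.3]
gripper_width: 1.002
grasp_force: 0.0
```

```bash
python3 mv.py .546 .3257 .25 22.2 .546 .3257 .131 22.2; cat > chk.py <<'E'
from h import *
from ov import fr,draw,ledge
k=sys.argv[1]; ys=[float(v) for v in sys.argv[2:]]
c,s=np.cos(.26),np.sin(.26); L=fr(.5605,-.2802,-21)
def P(u,v): return [u*c-v*s,.075+u*s+v*c]
def box(y):
    q=[P(0,0),P(.012,0),P(.012,.12),P(0,.12)]; out=[]
    for i in range(4):
        a,b=q[i],q[(i+1)%4]
        for dy in(-.035,.035): out.append(([a[0],y+dy,a[1]],[b[0],y+dy,b[1]]))
        out.append(([a[0],y-.035,a[1]],[a[0],y+.035,a[1]]))
    return out
o=np.zeros((600,800,3),np.uint8)
for n,off,w,h,S,xy in(("scene",(130,225),180,195,3,(0,0)),("top",(310,150),140,75,3,(548,0)),("scene",(200,150),120,140,2,(548,240))):
    grab(n,f"pics/{k}{n}.png"); im=cv2.resize(cv2.imread(f"pics/{k}{n}.png")[off[1]:off[1]+h,off[0]:off[0]+w],None,fx=S,fy=S,interpolation=cv2.INTER_CUBIC)
    for y in ys: draw(im,n,np.array(off),S,L,box(y),(255,0,255))
    im=im[:600-xy[1],:800-xy[0]]; o[xy[1]:xy[1]+im.shape[0],xy[0]:xy[0]+im.shape[1]]=im
cv2.imwrite(f"pics/{k}.png",o)
E
python3 chk.py k1 -.044
```

```text
t 20.82 tcp [0.5441 0.2155 0.2803] psi 22.22 w 1.002 gf 0.0 F [ 0.3 -1.1  0.3]
dx 0.2026 dy 0.0868 dz 0.0605 yaw 0.0002 | rows>=1.8
dx 0.2027 dy 0.0866 dz 0.2985 yaw 0.0002 | rows>=3.0
red [[0.5938, 0.1913], [0.6047, 0.197], [0.6182, 0.1256], [0.6304, 0.132]]
yel [[0.5284, 0.3531], [0.5405, 0.3595]]
whi [[0.4954, 0.4377], [0.5067, 0.4437]]
ball scene [0.4295 0.1914 0.097 ]
```

View pics/k1.png

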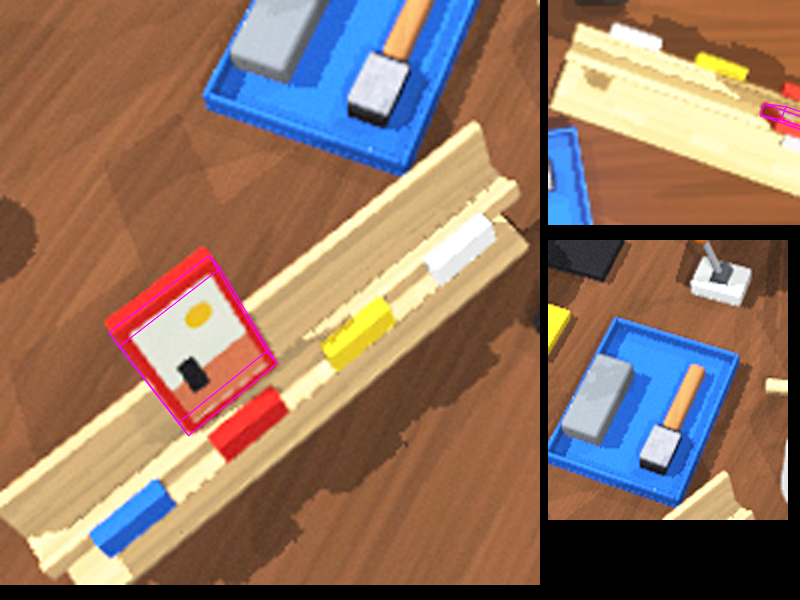

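The red print stands behind its tab, centred, with its picture out; its bottom edge is at crop (190,433)–(272,362). The tray contents are undisturbed. Next is yellow.

Emit:
{"op": "send_rows", "data": {
  "increments": [
    {"dx": 0.06, "dy": 0.025, "dz": 0.02, "yaw": 0, "claw": -1},
    {"dx": 0.13, "dy": 0.055, "dz": 0.04, "yaw": 0, "claw": -1},
    {"dx": 0.18, "dy": 0.078, "dz": 0.05, "yaw": 0, "claw": -1},
    {"dx": 0.202, "dy": 0.086, "dz": 0.06, "yaw": 0, "claw": -1},
    {"dx": 0.203, "dy": 0.087, "dz": 0.08, "yaw": 0, "claw": -1},
    {"dx": 0.203, "dy": 0.087, "dz": 0.14, "yaw": 0, "claw": -1},
    {"dx": 0.203, "dy": 0.087, "dz": 0.21, "yaw": 0, "claw": -1},
    {"dx": 0.203, "dy": 0.087, "dz": 0.27, "yaw": 0, "claw": -1},
    {"dx": 0.203, "dy": 0.087, "dz": 0.298, "yaw": 0, "claw": -1},
    {"dx": 0.203, "dy": 0.087, "dz": 0.298, "yaw": 0, "claw": -0.8},
    {"dx": 0.203, "dy": 0.087, "dz": 0.298, "yaw": 0, "claw": -0.3},
    {"dx": 0.203, "dy": 0.087, "dz": 0.298, "yaw": 0, "claw": 0.2},
    {"dx": 0.203, "dy": 0.087, "dz": 0.298, "yaw": 0, "claw": 0.6},
    {"dx": 0.203, "dy": 0.087, "dz": 0.298, "yaw": 0, "claw": 1},
    {"dx": 0.203, "dy": 0.087, "dz": 0.298, "yaw": 0, "claw": 1},
    {"dx": 0.203, "dy": 0.087, "dz": 0.298, "yaw": 0, "claw": 1},
    {"dx": 0.203, "dy": 0.087, "dz": 0.298, "yaw": 0, "claw": 1}
  ]
}}

```text
time: 23.1
tool_pos: [0.5478, 0.3257, 0.1314]
tool_rot: [0.001, 0.56, 0.829, 0.002]
contact_force: [5.0, 1.4, -0.4]
gripper_width: 0.135
grasp_force: 59.7
```

```bash
python3 mv.py .546 .3257 .24 22.2
```

```text
t 23.1 tcp [0.5478 0.3257 0.1314] psi 21.95 w 0.135 gf 59.7 F [ 5.   1.4 -0.4]
dx 0.0013 dy -0.0024 dz -0.2172 yaw -0.0030 | rows>=1.7
```

Emit:
{"op": "send_rows", "data": {
  "increments": [
    {"dx": 0, "dy": 0, "dz": -0.02, "yaw": 0, "claw": 1},
    {"dx": 0, "dy": 0, "dz": -0.06, "yaw": 0, "claw": 1},
    {"dx": 0, "dy": 0, "dz": -0.11, "yaw": 0, "claw": 1},
    {"dx": 0, "dy": 0, "dz": -0.16, "yaw": 0, "claw": 1},
    {"dx": 0, "dy": 0, "dz": -0.2, "yaw": 0, "claw": 1},
    {"dx": 0, "dy": 0, "dz": -0.22, "yaw": 0, "claw": 1},
    {"dx": -0.05, "dy": 0, "dz": -0.22, "yaw": 0, "claw": 1},
    {"dx": -0.12, "dy": 0, "dz": -0.22, "yaw": 0, "claw": 1},
    {"dx": -0.2, "dy": 0, "dz": -0.22, "yaw": 0, "claw": 1},
    {"dx": -0.28, "dy": 0, "dz": -0.22, "yaw": 0, "claw": 1},
    {"dx": -0.34, "dy": 0, "dz": -0.22, "yaw": 0, "claw": 1},
    {"dx": -0.36, "dy": 0, "dz": -0.22, "yaw": 0, "claw": 1}
  ]
}}

```text
time: 24.6
tool_pos: [0.6135, 0.1567, 0.2392]
tool_rot: [-0.001, 0.56, 0.828, -0.001]
contact_force: [-0.1, 0.3, -1.9]
gripper_width: 0.13
grasp_force: 60.1
```

```bash
python3 mv.py .5814 -.2411 .245 -21
```

```text
t 24.6 tcp [0.6135 0.1567 0.2392] psi 21.86 w 0.13 gf 60.1 F [-0.1  0.3 -1.9]
dx -0.7145 dy -0.3557 dz -0.0112 yaw 0.4987 | rows>=6.4
```

Emit:
{"op": "send_rows", "data": {
  "increments": [
    {"dx": -0.03, "dy": -0.015, "dz": -0.005, "yaw": 0.02, "claw": 1},
    {"dx": -0.09, "dy": -0.045, "dz": -0.011, "yaw": 0.06, "claw": 1},
    {"dx": -0.17, "dy": -0.085, "dz": -0.011, "yaw": 0.12, "claw": 1},
    {"dx": -0.25, "dy": -0.125, "dz": -0.011, "yaw": 0.18, "claw": 1},
    {"dx": -0.34, "dy": -0.17, "dz": -0.011, "yaw": 0.24, "claw": 1},
    {"dx": -0.43, "dy": -0.215, "dz": -0.011, "yaw": 0.3, "claw": 1},
    {"dx": -0.51, "dy": -0.255, "dz": -0.011, "yaw": 0.36, "claw": 1},
    {"dx": -0.59, "dy": -0.295, "dz": -0.011, "yaw": 0.42, "claw": 1},
    {"dx": -0.66, "dy": -0.33, "dz": -0.011, "yaw": 0.47, "claw": 1},
    {"dx": -0.7, "dy": -0.35, "dz": -0.011, "yaw": 0.499, "claw": 1},
    {"dx": -0.7145, "dy": -0.3557, "dz": -0.011, "yaw": 0.499, "claw": 1},
    {"dx": -0.7145, "dy": -0.3557, "dz": -0.011, "yaw": 0.499, "claw": 1},
    {"dx": -0.7145, "dy": -0.3557, "dz": -0.011, "yaw": 0.499, "claw": 1}
  ]
}}

```text
time: 26.22
tool_pos: [0.5826, -0.2384, 0.2458]
tool_rot: [-0.0, 0.823, 0.568, 0.0]
contact_force: [-0.3, 1.0, -2.2]
gripper_width: 0.135
grasp_force: 60.0
```

```bash
python3 mv.py .5814 -.2411 .163 -21
```

```text
t 26.23 tcp [ 0.5826 -0.2384  0.2458] psi -20.82 w 0.135 gf 60.0 F [-0.3  1.  -2.2]
dx -0.0060 dy -0.0003 dz 0.1655 yaw 0.0021 | rows>=1.3
```

Emit:
{"op": "send_rows", "data": {
  "increments": [
    {"dx": -0.003, "dy": 0, "dz": 0.03, "yaw": 0.001, "claw": 1},
    {"dx": -0.003, "dy": 0, "dz": 0.07, "yaw": 0.001, "claw": 1},
    {"dx": -0.003, "dy": 0, "dz": 0.11, "yaw": 0.001, "claw": 1},
    {"dx": -0.003, "dy": 0, "dz": 0.135, "yaw": 0.001, "claw": 1},
    {"dx": -0.003, "dy": 0, "dz": 0.148, "yaw": 0.001, "claw": 1},
    {"dx": -0.003, "dy": 0, "dz": 0.156, "yaw": 0.001, "claw": 1},
    {"dx": -0.003, "dy": 0, "dz": 0.158, "yaw": 0.001, "claw": 1},
    {"dx": -0.003, "dy": 0, "dz": 0.158, "yaw": 0.001, "claw": 1}
  ]
}}

```text
time: 27.22
tool_pos: [0.5821, -0.2413, 0.1675]
tool_rot: [0.001, 0.824, 0.566, 0.0]
contact_force: [-0.3, -1.2, -1.3]
gripper_width: 0.134
grasp_force: 60.0
```

```bash
python3 mv.py .5814 -.2411 .1595 -21
```

```text
t 27.23 tcp [ 0.5821 -0.2413  0.1675] psi -21.01 w 0.134 gf 60.0 F [-0.3 -1.2 -1.3]
dx -0.0002 dy -0.0015 dz 0.0160 yaw -0.0001 | rows>=0.1
```

Emit:
{"op": "send_rows", "data": {
  "increments": [
    {"dx": 0, "dy": -0.0015, "dz": 0.006, "yaw": 0, "claw": 1},
    {"dx": 0, "dy": -0.0015, "dz": 0.012, "yaw": 0, "claw": 1},
    {"dx": 0, "dy": -0.0015, "dz": 0.016, "yaw": 0, "claw": 1},
    {"dx": 0, "dy": -0.0015, "dz": 0.017, "yaw": 0, "claw": 1},
    {"dx": 0, "dy": -0.0015, "dz": 0.017, "yaw": 0, "claw": 1}
  ]
}}

```text
time: 27.85
tool_pos: [0.5812, -0.2409, 0.1597]
tool_rot: [0.0, 0.824, 0.566, 0.0]
contact_force: [-2.3, 1.8, 4.1]
gripper_width: 0.131
grasp_force: 61.3
```

```bash
python3 mv.py .5814 -.2411 .1595 -21
```

```text
t 27.85 tcp [ 0.5812 -0.2409  0.1597] psi -21.0 w 0.131 gf 61.3 F [-2.3  1.8  4.1]
dx -0.0002 dy 0.0004 dz 0.0004 yaw -0.0000 | rows>=0.0
```

Emit:
{"op": "send_rows", "data": {
  "increments": [
    {"dx": 0, "dy": 0, "dz": 0, "yaw": 0, "claw": 0.6},
    {"dx": 0, "dy": 0, "dz": 0, "yaw": 0, "claw": 0.4},
    {"dx": 0, "dy": 0, "dz": 0, "yaw": 0, "claw": 0.2},
    {"dx": 0, "dy": 0, "dz": 0, "yaw": 0, "claw": 0},
    {"dx": 0, "dy": -0.004, "dz": 0, "yaw": 0, "claw": -0.2},
    {"dx": 0, "dy": -0.008, "dz": 0, "yaw": 0, "claw": -0.4},
    {"dx": 0, "dy": -0.012, "dz": 0, "yaw": 0, "claw": -0.6},
    {"dx": 0, "dy": -0.018, "dz": 0, "yaw": 0, "claw": -0.8},
    {"dx": 0, "dy": -0.024, "dz": 0, "yaw": 0, "claw": -1},
    {"dx": 0, "dy": -0.024, "dz": 0, "yaw": 0, "claw": -1},
    {"dx": 0, "dy": -0.024, "dz": -0.03, "yaw": 0, "claw": -1},
    {"dx": 0, "dy": -0.024, "dz": -0.08, "yaw": 0, "claw": -1},
    {"dx": 0, "dy": -0.024, "dz": -0.16, "yaw": 0, "claw": -1},
    {"dx": 0, "dy": -0.024, "dz": -0.24, "yaw": 0, "claw": -1}
  ]
}}

```text
time: 29.6
tool_pos: [0.57, -0.2366, 0.2807]
tool_rot: [0.0, 0.824, 0.566, 0.0]
contact_force: [0.6, -0.6, 0.0]
gripper_width: 0.996
grasp_force: 0.0
```

```bash
python3 mv.py .5128 .409 .25 22.2
```

```text
t 29.6 tcp [ 0.57   -0.2366  0.2807] psi -21.01 w 0.996 gf 0.0 F [ 0.6 -0.6  0. ]
dx 1.1643 dy -0.5697 dz 0.0606 yaw -0.5027 | rows>=10.4
```

Emit:
{"op": "send_rows", "data": {
  "increments": [
    {"dx": 0.05, "dy": -0.02, "dz": 0, "yaw": -0.025, "claw": -1},
    {"dx": 0.14, "dy": -0.06, "dz": 0, "yaw": -0.07, "claw": -1},
    {"dx": 0.25, "dy": -0.12, "dz": 0, "yaw": -0.12, "claw": -1},
    {"dx": 0.36, "dy": -0.17, "dz": 0, "yaw": -0.17, "claw": -1},
    {"dx": 0.47, "dy": -0.23, "dz": 0, "yaw": -0.22, "claw": -1},
    {"dx": 0.58, "dy": -0.28, "dz": 0, "yaw": -0.27, "claw": -1},
    {"dx": 0.69, "dy": -0.34, "dz": 0, "yaw": -0.32, "claw": -1},
    {"dx": 0.8, "dy": -0.39, "dz": 0, "yaw": -0.37, "claw": -1},
    {"dx": 0.9, "dy": -0.44, "dz": 0, "yaw": -0.42, "claw": -1},
    {"dx": 0.97, "dy": -0.48, "dz": 0, "yaw": -0.47, "claw": -1},
    {"dx": 1.0, "dy": -0.49, "dz": 0, "yaw": -0.503, "claw": -1},
    {"dx": 1.0, "dy": -0.49, "dz": 0, "yaw": -0.503, "claw": -1}
  ]
}}

```text
time: 31.1
tool_pos: [0.5206, 0.3184, 0.2789]
tool_rot: [0.0, 0.557, 0.83, 0.0]
contact_force: [-0.6, 0.0, -0.1]
gripper_width: 1.0
grasp_force: 0.0
```

```bash
python3 mv.py .5128 .409 .25 22.2 .5128 .409 .131 22.2; python3 chk.py k2 -.044 .044 >/dev/null
```

```text
t 31.1 tcp [0.5206 0.3184 0.2789] psi 22.26 w 1.0 gf 0.0 F [-0.6  0.  -0.1]
dx 0.1737 dy 0.0541 dz 0.0577 yaw 0.0007 | rows>=1.5
dx 0.1738 dy 0.0540 dz 0.2957 yaw 0.0007 | rows>=2.8
```

Emit:
{"op": "send_rows", "data": {
  "increments": [
    {"dx": 0.06, "dy": 0.019, "dz": 0.02, "yaw": 0, "claw": -1},
    {"dx": 0.12, "dy": 0.038, "dz": 0.04, "yaw": 0, "claw": -1},
    {"dx": 0.16, "dy": 0.05, "dz": 0.05, "yaw": 0, "claw": -1},
    {"dx": 0.174, "dy": 0.054, "dz": 0.06, "yaw": 0, "claw": -1},
    {"dx": 0.174, "dy": 0.054, "dz": 0.08, "yaw": 0, "claw": -1},
    {"dx": 0.174, "dy": 0.054, "dz": 0.14, "yaw": 0, "claw": -1},
    {"dx": 0.174, "dy": 0.054, "dz": 0.21, "yaw": 0, "claw": -1},
    {"dx": 0.174, "dy": 0.054, "dz": 0.27, "yaw": 0, "claw": -1},
    {"dx": 0.174, "dy": 0.054, "dz": 0.296, "yaw": 0, "claw": -1},
    {"dx": 0.174, "dy": 0.054, "dz": 0.296, "yaw": 0, "claw": -0.8},
    {"dx": 0.174, "dy": 0.054, "dz": 0.296, "yaw": 0, "claw": -0.3},
    {"dx": 0.174, "dy": 0.054, "dz": 0.296, "yaw": 0, "claw": 0.2},
    {"dx": 0.174, "dy": 0.054, "dz": 0.296, "yaw": 0, "claw": 0.6},
    {"dx": 0.174, "dy": 0.054, "dz": 0.296, "yaw": 0, "claw": 1},
    {"dx": 0.174, "dy": 0.054, "dz": 0.296, "yaw": 0, "claw": 1},
    {"dx": 0.174, "dy": 0.054, "dz": 0.296, "yaw": 0, "claw": 1},
    {"dx": 0.174, "dy": 0.054, "dz": 0.296, "yaw": 0, "claw": 1}
  ]
}}

```text
time: 33.38
tool_pos: [0.5144, 0.4097, 0.1316]
tool_rot: [0.001, 0.558, 0.83, 0.003]
contact_force: [4.4, 2.2, 0.1]
gripper_width: 0.132
grasp_force: 60.0
```

```bash
python3 mv.py .5128 .409 .24 22.2; python3 - <<'E'
from h import *
im=cv2.cvtColor(cv2.imread("pics/k2scene.png"),cv2.COLOR_BGR2HSV)
L=lambda y,u,v:[.5605+np.cos(np.radians(-21))*(u*np.cos(.26)-v*np.sin(.26))-np.sin(np.radians(-21))*y,-.2802+np.sin(np.radians(-21))*(u*np.cos(.26)-v*np.sin(.26))+np.cos(np.radians(-21))*y,.075+u*np.sin(.26)+v*np.cos(.26)]
for n,y,m in(("red",-.044,cv2.inRange(im,(0,150,80),(5,255,255))|cv2.inRange(im,(175,150,80),(180,255,255))),("yel",.044,cv2.inRange(im,(25,170,100),(33,255,255)))):
    m[:,:150]=0; m[:225]=0; m[:,330:]=0
    k,lab,st,ce=cv2.connectedComponentsWithStats(m)
    i=1+np.argsort(-st[1:,4])[:2]
    for j in i:
        c=cv2.boxPoints(cv2.minAreaRect(np.argwhere(lab==j)[:,::-1].astype(np.float32)));print(n,st[j].tolist(),c.round(0).tolist())
    print("  model", {k:px("scene",L(y+dy,u,v))[0].round(1).tolist() for k,(dy,u,v) in dict(bl=(-.035,.012,0),br=(.035,.012,0),tr=(.035,.012,.12),tl=(-.035,.012,.12),tlb=(-.035,0,.12),trb=(.035,0,.12)).items()})
E
```

```text
t 33.38 tcp [0.5144 0.4097 0.1316] psi 22.19 w 0.132 gf 60.0 F [4.4 2.2 0.1]
dx 0.0001 dy -0.0023 dz -0.2168 yaw -0.0001 | rows>=1.7
red [165, 307, 57, 62, 717] [[164.0, 332.0], [197.0, 306.0], [227.0, 344.0], [193.0, 370.0]]
red [200, 354, 26, 25, 301] [[199.0, 370.0], [220.0, 352.0], [227.0, 361.0], [206.0, 379.0]]
  model {'bl': [192.4, 369.7], 'br': [221.8, 345.7], 'tr': [202.9, 314.0], 'tl': [169.2, 340.1], 'tlb': [165.9, 335.4], 'trb': [199.3, 309.7]}
yel [208, 278, 50, 60, 601] [[206.0, 298.0], [239.0, 277.0], [264.0, 317.0], [230.0, 338.0]]
yel [237, 324, 25, 25, 263] [[236.0, 341.0], [256.0, 323.0], [262.0, 331.0], [242.0, 348.0]]
  model {'bl': [229.2, 339.7], 'br': [256.9, 316.9], 'tr': [242.7, 283.0], 'tl': [211.3, 307.5], 'tlb': [207.6, 303.3], 'trb': [238.9, 279.2]}
```

Emit:
{"op": "send_rows", "data": {
  "increments": [
    {"dx": 0, "dy": 0, "dz": -0.02, "yaw": 0, "claw": 1},
    {"dx": 0, "dy": 0, "dz": -0.06, "yaw": 0, "claw": 1},
    {"dx": 0, "dy": 0, "dz": -0.11, "yaw": 0, "claw": 1},
    {"dx": 0, "dy": 0, "dz": -0.16, "yaw": 0, "claw": 1},
    {"dx": 0, "dy": 0, "dz": -0.2, "yaw": 0, "claw": 1},
    {"dx": 0, "dy": 0, "dz": -0.22, "yaw": 0, "claw": 1},
    {"dx": -0.05, "dy": 0, "dz": -0.23, "yaw": 0, "claw": 1},
    {"dx": -0.12, "dy": 0, "dz": -0.23, "yaw": 0, "claw": 1},
    {"dx": -0.2, "dy": 0, "dz": -0.23, "yaw": 0, "claw": 1},
    {"dx": -0.29, "dy": 0, "dz": -0.23, "yaw": 0, "claw": 1},
    {"dx": -0.38, "dy": 0, "dz": -0.23, "yaw": 0, "claw": 1},
    {"dx": -0.46, "dy": 0, "dz": -0.23, "yaw": 0, "claw": 1},
    {"dx": -0.52, "dy": 0, "dz": -0.23, "yaw": 0, "claw": 1},
    {"dx": -0.54, "dy": 0, "dz": -0.23, "yaw": 0, "claw": 1}
  ]
}}

```text
time: 35.12
tool_pos: [0.6146, 0.1574, 0.2443]
tool_rot: [-0.001, 0.558, 0.83, -0.001]
contact_force: [0.7, -0.4, -2.4]
gripper_width: 0.135
grasp_force: 59.9
```

```bash
python3 mv.py .6129 -.159 .245 -21
```

```text
t 35.12 tcp [0.6146 0.1574 0.2443] psi 22.11 w 0.135 gf 59.9 F [ 0.7 -0.4 -2.4]
dx -0.5850 dy -0.2413 dz -0.0013 yaw 0.5016 | rows>=5.1
```

Emit:
{"op": "send_rows", "data": {
  "increments": [
    {"dx": -0.03, "dy": -0.012, "dz": 0, "yaw": 0.025, "claw": 1},
    {"dx": -0.08, "dy": -0.033, "dz": 0, "yaw": 0.07, "claw": 1},
    {"dx": -0.15, "dy": -0.062, "dz": 0, "yaw": 0.13, "claw": 1},
    {"dx": -0.22, "dy": -0.09, "dz": 0, "yaw": 0.19, "claw": 1},
    {"dx": -0.29, "dy": -0.12, "dz": 0, "yaw": 0.25, "claw": 1},
    {"dx": -0.36, "dy": -0.15, "dz": 0, "yaw": 0.31, "claw": 1},
    {"dx": -0.43, "dy": -0.177, "dz": 0, "yaw": 0.37, "claw": 1},
    {"dx": -0.5, "dy": -0.206, "dz": 0, "yaw": 0.43, "claw": 1},
    {"dx": -0.55, "dy": -0.227, "dz": 0, "yaw": 0.47, "claw": 1},
    {"dx": -0.575, "dy": -0.237, "dz": 0, "yaw": 0.5, "claw": 1},
    {"dx": -0.585, "dy": -0.241, "dz": 0, "yaw": 0.502, "claw": 1},
    {"dx": -0.585, "dy": -0.241, "dz": 0, "yaw": 0.502, "claw": 1},
    {"dx": -0.585, "dy": -0.241, "dz": 0, "yaw": 0.502, "claw": 1},
    {"dx": -0.585, "dy": -0.241, "dz": 0.03, "yaw": 0.502, "claw": 1},
    {"dx": -0.585, "dy": -0.241, "dz": 0.07, "yaw": 0.502, "claw": 1},
    {"dx": -0.585, "dy": -0.241, "dz": 0.11, "yaw": 0.502, "claw": 1},
    {"dx": -0.585, "dy": -0.241, "dz": 0.135, "yaw": 0.502, "claw": 1},
    {"dx": -0.585, "dy": -0.241, "dz": 0.148, "yaw": 0.502, "claw": 1},
    {"dx": -0.585, "dy": -0.241, "dz": 0.15, "yaw": 0.502, "claw": 1},
    {"dx": -0.585, "dy": -0.241, "dz": 0.15, "yaw": 0.502, "claw": 1}
  ]
}}

```text
time: 37.62
tool_pos: [0.6142, -0.1577, 0.1711]
tool_rot: [0.001, 0.824, 0.567, 0.0]
contact_force: [0.3, 0.4, -1.7]
gripper_width: 0.133
grasp_force: 59.7
```

```bash
python3 mv.py .6129 -.159 .1595 -21
```

```text
t 37.62 tcp [ 0.6142 -0.1577  0.1711] psi -20.92 w 0.133 gf 59.7 F [ 0.3  0.4 -1.7]
dx -0.0034 dy -0.0015 dz 0.0233 yaw 0.0009 | rows>=0.2
```

Emit:
{"op": "send_rows", "data": {
  "increments": [
    {"dx": -0.002, "dy": -0.0015, "dz": 0.006, "yaw": 0.001, "claw": 1},
    {"dx": -0.002, "dy": -0.0015, "dz": 0.012, "yaw": 0.001, "claw": 1},
    {"dx": -0.002, "dy": -0.0015, "dz": 0.017, "yaw": 0.001, "claw": 1},
    {"dx": -0.002, "dy": -0.0015, "dz": 0.021, "yaw": 0.001, "claw": 1},
    {"dx": -0.002, "dy": -0.0015, "dz": 0.0245, "yaw": 0.001, "claw": 1},
    {"dx": -0.002, "dy": -0.0015, "dz": 0.0245, "yaw": 0.001, "claw": 1}
  ]
}}

```text
time: 38.38
tool_pos: [0.6128, -0.1582, 0.1596]
tool_rot: [0.0, 0.824, 0.566, 0.0]
contact_force: [-3.5, 1.7, 4.8]
gripper_width: 0.132
grasp_force: 60.9
```

```bash
python3 mv.py .6129 -.159 .1595 -21
```

```text
t 38.38 tcp [ 0.6128 -0.1582  0.1596] psi -21.0 w 0.132 gf 60.9 F [-3.5  1.7  4.8]
dx -0.0014 dy 0.0007 dz 0.0002 yaw -0.0000 | rows>=0.0
```

Emit:
{"op": "send_rows", "data": {
  "increments": [
    {"dx": 0, "dy": 0, "dz": 0, "yaw": 0, "claw": 0.6},
    {"dx": 0, "dy": 0, "dz": 0, "yaw": 0, "claw": 0.4},
    {"dx": 0, "dy": 0, "dz": 0, "yaw": 0, "claw": 0.2},
    {"dx": 0, "dy": 0, "dz": 0, "yaw": 0, "claw": 0},
    {"dx": 0, "dy": -0.004, "dz": 0, "yaw": 0, "claw": -0.2},
    {"dx": 0, "dy": -0.008, "dz": 0, "yaw": 0, "claw": -0.4},
    {"dx": 0, "dy": -0.012, "dz": 0, "yaw": 0, "claw": -0.6},
    {"dx": 0, "dy": -0.018, "dz": 0, "yaw": 0, "claw": -0.8},
    {"dx": 0, "dy": -0.024, "dz": 0, "yaw": 0, "claw": -1},
    {"dx": 0, "dy": -0.024, "dz": 0, "yaw": 0, "claw": -1},
    {"dx": 0, "dy": -0.024, "dz": -0.03, "yaw": 0, "claw": -1},
    {"dx": 0, "dy": -0.024, "dz": -0.08, "yaw": 0, "claw": -1},
    {"dx": 0, "dy": -0.024, "dz": -0.16, "yaw": 0, "claw": -1},
    {"dx": 0, "dy": -0.024, "dz": -0.24, "yaw": 0, "claw": -1}
  ]
}}

```text
time: 40.12
tool_pos: [0.6015, -0.1539, 0.2804]
tool_rot: [0.0, 0.824, 0.566, 0.0]
contact_force: [0.4, -0.7, 0.3]
gripper_width: 1.0
grasp_force: 0.0
```

```bash
python3 mv.py .385 .184 .16 9.7
```

```text
t 40.12 tcp [ 0.6015 -0.1539  0.2804] psi -21.0 w 1.0 gf 0.0 F [ 0.4 -0.7  0.3]
dx 0.4756 dy -0.6467 dz 0.2401 yaw -0.3573 | rows>=6.7
```

Emit:
{"op": "send_rows", "data": {
  "increments": [
    {"dx": 0.03, "dy": -0.04, "dz": 0, "yaw": -0.02, "claw": -1},
    {"dx": 0.09, "dy": -0.12, "dz": 0, "yaw": -0.07, "claw": 0},
    {"dx": 0.16, "dy": -0.21, "dz": 0, "yaw": -0.12, "claw": 1},
    {"dx": 0.23, "dy": -0.31, "dz": 0, "yaw": -0.18, "claw": 1},
    {"dx": 0.3, "dy": -0.41, "dz": 0.03, "yaw": -0.24, "claw": 1},
    {"dx": 0.37, "dy": -0.5, "dz": 0.08, "yaw": -0.29, "claw": 1},
    {"dx": 0.43, "dy": -0.59, "dz": 0.14, "yaw": -0.33, "claw": 1},
    {"dx": 0.475, "dy": -0.652, "dz": 0.2, "yaw": -0.357, "claw": 1},
    {"dx": 0.475, "dy": -0.652, "dz": 0.24, "yaw": -0.357, "claw": 1},
    {"dx": 0.475, "dy": -0.652, "dz": 0.24, "yaw": -0.357, "claw": 1}
  ]
}}

```text
time: 41.38
tool_pos: [0.3813, 0.1849, 0.1574]
tool_rot: [-0.001, 0.645, 0.765, -0.001]
contact_force: [-0.3, -0.4, 1.7]
gripper_width: -0.001
grasp_force: 0.0
```

```bash
python3 - <<'E'
import numpy as np,subprocess
a=np.radians(9.7);A=[]
for x,z in((-.075,.0912),(-.0549,.0912),(-.0434,.0944),(-.0275,.096),(-.0116,.0944),(-.0001,.0912),(.0037,.0897)): A+=[f"{.4548+x*np.cos(a):.4f}",f"{.1963+x*np.sin(a):.4f}",str(z),"9.7"]
print(subprocess.run(["python3","mv.py"]+A,capture_output=True,text=True).stdout)
E
python3 chk.py k3 -.044 .044 .132 > /dev/null
```

```text
t 41.38 tcp [0.3813 0.1849 0.1574] psi 9.74 w -0.001 gf 0.0 F [-0.3 -0.4  1.7]
dx -0.0022 dy -0.0009 dz 0.1325 yaw 0.0004 | rows>=1.1
dx -0.0024 dy 0.0393 dz 0.1324 yaw 0.0004 | rows>=1.1
dx -0.0023 dy 0.0622 dz 0.1260 yaw 0.0004 | rows>=1.1
dx -0.0023 dy 0.0941 dz 0.1227 yaw 0.0004 | rows>=1.2
dx -0.0025 dy 0.1259 dz 0.1258 yaw 0.0004 | rows>=1.4
dx -0.0023 dy 0.1489 dz 0.1322 yaw 0.0004 | rows>=1.6
dx -0.0024 dy 0.1564 dz 0.1352 yaw 0.0004 | rows>=1.7
```

View pics/k3.png

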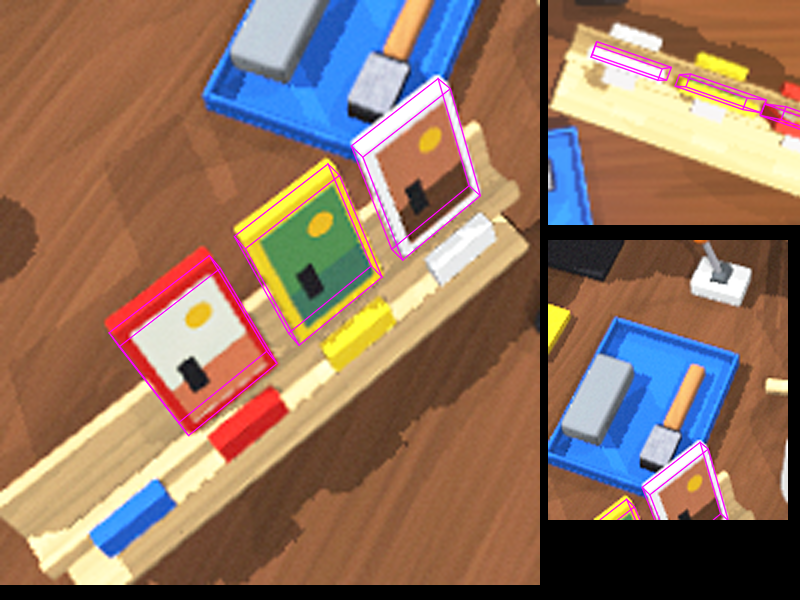

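All three prints stand centred behind their tabs, pictures out: white at crop (415,170), yellow (308,255), red (190,340). The tray contents are still in place. Now the lever.

Emit:
{"op": "send_rows", "data": {
  "increments": [
    {"dx": -0.002, "dy": -0.001, "dz": 0.05, "yaw": 0, "claw": 1},
    {"dx": -0.002, "dy": -0.001, "dz": 0.11, "yaw": 0, "claw": 1},
    {"dx": -0.002, "dy": -0.001, "dz": 0.1325, "yaw": 0, "claw": 1},
    {"dx": -0.002, "dy": 0.02, "dz": 0.1325, "yaw": 0, "claw": 1},
    {"dx": -0.002, "dy": 0.039, "dz": 0.1325, "yaw": 0, "claw": 1},
    {"dx": -0.002, "dy": 0.05, "dz": 0.129, "yaw": 0, "claw": 1},
    {"dx": -0.002, "dy": 0.062, "dz": 0.126, "yaw": 0, "claw": 1},
    {"dx": -0.002, "dy": 0.078, "dz": 0.124, "yaw": 0, "claw": 1},
    {"dx": -0.002, "dy": 0.094, "dz": 0.123, "yaw": 0, "claw": 1}
  ]
}}

```text
time: 42.65
tool_pos: [0.4298, 0.1919, 0.0975]
tool_rot: [0.0, 0.645, 0.764, 0.001]
contact_force: [-0.5, 0.1, 2.3]
gripper_width: 0.002
grasp_force: 0.9
```

```bash
python3 - <<'E'
import numpy as np,subprocess
a=np.radians(9.7);A=[]
for x,z in((-.0116,.0944),(-.0001,.0912),(.0037,.0897),(.008,.0885)): A+=[f"{.4548+x*np.cos(a):.4f}",f"{.1963+x*np.sin(a):.4f}",str(z),"9.7"]
print(subprocess.run(["python3","mv.py"]+A,capture_output=True,text=True).stdout)
E
```

```text
t 42.65 tcp [0.4298 0.1919 0.0975] psi 9.68 w 0.002 gf 0.9 F [-0.5  0.1  2.3]
dx 0.0000 dy 0.0277 dz 0.0062 yaw -0.0002 | rows>=0.2
dx 0.0002 dy 0.0506 dz 0.0126 yaw -0.0002 | rows>=0.4
dx 0.0001 dy 0.0581 dz 0.0156 yaw -0.0002 | rows>=0.5
dx 0.0001 dy 0.0668 dz 0.0180 yaw -0.0002 | rows>=0.6
```

Emit:
{"op": "send_rows", "data": {
  "increments": [
    {"dx": 0, "dy": 0.014, "dz": 0.002, "yaw": 0, "claw": 1},
    {"dx": 0, "dy": 0.028, "dz": 0.006, "yaw": 0, "claw": 1},
    {"dx": 0, "dy": 0.04, "dz": 0.009, "yaw": 0, "claw": 1},
    {"dx": 0, "dy": 0.05, "dz": 0.0125, "yaw": 0, "claw": 1},
    {"dx": 0, "dy": 0.05, "dz": 0.0125, "yaw": 0, "claw": 1}
  ]
}}

```text
time: 43.28
tool_pos: [0.4535, 0.1959, 0.0899]
tool_rot: [-0.0, 0.645, 0.764, -0.0]
contact_force: [-0.1, -0.7, -0.3]
gripper_width: -0.0
grasp_force: 0.0
```

```bash
cat > ball.py <<'E'
from h import *
out=[]
for n in("top","scene"):
    im=np.array(manip.grab_frame(n)); hs=cv2.cvtColor(im,cv2.COLOR_RGB2HSV)
    m=cv2.inRange(hs,(6,200,120),(14,255,255)); g=np.zeros_like(m); c=px(n,[.4548,.1963,.1])[0].astype(int); g[c[1]-30:c[1]+30,c[0]-30:c[0]+30]=255; m&=g
    k,l,st,ce=cv2.connectedComponentsWithStats(m)
    if k<2: print(n,"hidden"); continue
    j=1+np.argmax(st[1:,4]); P=atz(n,ce[j],.098); d=P[:2]-[.4548,.1963]; a=np.radians(9.7)
    print(n,st[j,4],ce[j].round(1),"base x %.4f y %.4f"%(d@[np.cos(a),np.sin(a)],d@[-np.sin(a),np.cos(a)]))
E
python3 mv.py; python3 ball.py
```

```text
t 43.27 tcp [0.4535 0.1959 0.0899] psi 9.67 w -0.0 gf 0.0 F [-0.1 -0.7 -0.3]
top hidden
scene 72 [295.6 150.8] base x 0.0254 y -0.0003
```

Emit:
{"op": "send_rows", "data": {
  "increments": [
    {"dx": 0, "dy": 0.005, "dz": 0.0015, "yaw": 0, "claw": 1},
    {"dx": 0, "dy": 0.01, "dz": 0.003, "yaw": 0, "claw": 1},
    {"dx": 0, "dy": 0.014, "dz": 0.005, "yaw": 0, "claw": 1},
    {"dx": 0, "dy": 0.014, "dz": 0.005, "yaw": 0, "claw": 1}
  ]
}}

```text
time: 43.88
tool_pos: [0.4591, 0.1969, 0.0884]
tool_rot: [-0.001, 0.645, 0.764, -0.002]
contact_force: [-8.4, -1.4, 9.3]
gripper_width: 0.001
grasp_force: 5.4
```

```bash
python3 mv.py; python3 ball.py
```

```text
t 43.88 tcp [0.4591 0.1969 0.0884] psi 9.69 w 0.001 gf 5.4 F [-8.4 -1.4  9.3]
top hidden
scene 72 [297.1 151.5] base x 0.0298 y -0.0016
```

Emit:
{"op": "send_rows", "data": {
  "increments": [
    {"dx": 0, "dy": 0.004, "dz": 0.001, "yaw": 0, "claw": 1},
    {"dx": 0, "dy": 0.004, "dz": 0.001, "yaw": 0, "claw": 1},
    {"dx": 0, "dy": -0.03, "dz": 0, "yaw": 0, "claw": 1},
    {"dx": 0, "dy": -0.09, "dz": 0, "yaw": 0, "claw": 1},
    {"dx": 0, "dy": -0.14, "dz": -0.06, "yaw": 0, "claw": 1},
    {"dx": 0.02, "dy": -0.16, "dz": -0.16, "yaw": 0, "claw": 1},
    {"dx": 0.12, "dy": -0.18, "dz": -0.26, "yaw": 0, "claw": 1},
    {"dx": 0.24, "dy": -0.18, "dz": -0.3, "yaw": 0, "claw": 1},
    {"dx": 0.34, "dy": -0.16, "dz": -0.3, "yaw": 0, "claw": 1},
    {"dx": 0.4, "dy": -0.15, "dz": -0.3, "yaw": 0, "claw": 1},
    {"dx": 0.4, "dy": -0.15, "dz": -0.3, "yaw": 0, "claw": 1}
  ]
}}

```text
time: 45.35
tool_pos: [0.3524, 0.3832, 0.2376]
tool_rot: [-0.0, 0.644, 0.765, -0.0]
contact_force: [-0.2, 0.1, 0.1]
gripper_width: -0.001
grasp_force: 0.0
```

```bash
python3 mv.py; python3 ball.py; python3 - <<'E'
from h import *
grab("scene","pics/fs.png")
cv2.imwrite("pics/f.png",cv2.resize(cv2.imread("pics/fs.png")[90:420,110:430],None,fx=1.8,fy=1.8,interpolation=cv2.INTER_CUBIC))
E
```

```text
t 45.35 tcp [0.3524 0.3832 0.2376] psi 9.85 w -0.001 gf 0.0 F [-0.2  0.1  0.1]
top 11 [214.  212.5] base x 0.0352 y -0.0015
scene 41 [297.3 152.6] base x 0.0314 y -0.0047
```

View pics/f.png

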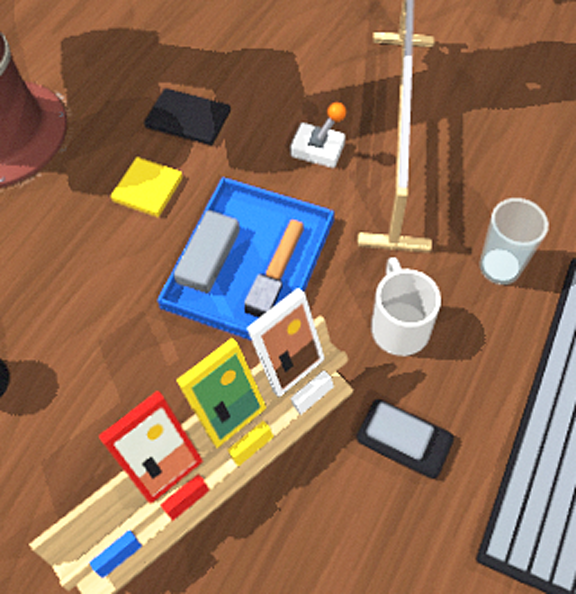

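The final view shows three prints standing in the ledge, the brush and eraser in the tray, the lever over to the on side with its ball at crop (336,112), and the rail empty. The robot is clear of everything.

```bash
python3 -c "
from plant import manip
print(manip.job_done())"
```

```text
the job is handed in; nothing more can be done
None
```

I handed the job in at about 45 s: the brush and eraser lie in the tray, the red, yellow and white prints stand behind their own tabs (there was no blue print), and the lamp lever is pushed over to its on stop; the red print leans back slightly more than the other two.

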